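# Nest the steel prep pots in the caddy and latch the hold-down

## Robot

A 7-joint arm with a two-finger parallel gripper is mounted at the origin on the work surface. World frame = base frame: x ahead of the robot, y to its left, z up, the work surface at z = 0. Lengths are in m, angles in rad, forces in N, time in s.
With the tool pointing down it reaches from about 0.4 to 0.85 m from the base axis. Payload 10.4 kg.
Tool frame: the origin (TCP) lies between the finger pads; the fingertips stand manip.tip_extent ahead of it and the grasp point (between the pads) lies 6 mm ahead of it (manip.tip_extent is the distance from the TCP to the fingertips, in m); z points along the fingers, y is the line along which they close (so a half turn about z gives the same grasp; the last joint's range is limited). The gripper opens to 85 mm and grips with 20 to 120 N. Pads are 22 mm wide; open, the fingers measure 114 mm over their backs; the gripper's body (76 mm by 85 mm) begins 54 mm behind the grasp point. The pads swing forward as they close: fully open they stand 13 mm farther back than shut.
Start: joints at [1.234, 0.332, -0.065, 1.46, 0.022, 1.35, -0.088], TCP at [0.193, -0.594, 0.256] pointing down, gripper open.
Joint ranges: [-2.6, 2.6], [-0.5, 2.12], [-1.47, 1.34], [0.16, 2.42], [-1.27, 4.41], [0.06, 2.06], [-2.6, 2.6]. Speed limits (rad/s): [2.22, 2.22, 2.79, 2.79, 3.14, 3.14, 3.14].

## Interface

Orientations are given as a unit quaternion [x, y, z, w].
In Python, from workcell import get_obs, optics, workorder, manip gives the robot as it stands.
- The arm moves only by the tool jog_arm, never from a script. Its argument "increments" is a list of rows, each a list of 7 numbers: the shift along the tool's x, y, z in m, then the turn, a rotation vector about the tool's x, y, z in rad, then the opening, from -1 (shut) to 1 (fully open). A call has 1 to 5 rows; each row is the pose to reach, as a shift and turn from the pose commanded when the call began, along the tool's axes at that moment; what a row does not reach only later rows make up. A row lasts 1/12 s, in which the tool goes at most 41.7 mm and 7.16 degrees, less where a joint would pass 70% of its speed; a pose out of reach is approached as far as the arm can. A call with a gripper value outside its range is refused whole. The fingers move at their own pace and stop on an object; "grip_force" is the grip in N (left out, the last holds). Time passes only in rows, so rows that repeat a pose let the fingers close. It gives the time, the measured TCP pose, the force, the opening and the grip force at its end, in the units of the state.
- get_obs(): the state, without advancing time (a new reading comes with each control period).
- optics.camera(name): name is "scene" or "top" or "wrist"; returns a dict with "color" (400x640x3 uint8, red, green, blue), "depth" (400x640 float32, m along the optical axis (not along the pixel's ray), 0 where there is no reading), "K" (3x3 intrinsics, pixels), "R" (3x3) and "t" (3): a world point X has camera coordinates R X + t. Camera axes: x right, y down, z forward; pixel columns grow to the right and rows downward; lengths in m; the calibration is good to about 2 mm. A picture is of the moment at which its call begins.
- workorder.hand_in(): hands the job in; it is judged then, once.
The state is a dict: "clock": time; "joint_pos": joint angles; "joint_velocities": joint speeds; "tau": joint torques, N m; "position": TCP position; "ee_rot": TCP orientation; "ft_force": force on the tool from outside, world axes, zero at the start; "torque": the same for the moment, N m; "grip_width": opening from 0.0 (shut) to 1.0 (fully open); "grasp_force": force on a finger pad.
Only numpy, scipy, OpenCV 4.12 (cv2) and the standard library are available. Lean on these libraries where they do the work, as an engineer would, in place of code of your own. Each camera call takes 0.05 s, during which the arm holds its last target. There are 200 camera calls.

## Task

Nest the four graded steel pots inside one another in size order in the caddy, each set down gently (not dropped) until it stands upright and fully home in the next larger one, with the largest staying in the seat. Then press the raised arm of the caddy down over the nest until the blue catch snaps over it and holds it down. Leave the bottle, jar, swab box and dental elevator where they are.

Things in the scene. Friction and masses are not known exactly. Their poses are not given: they have to be found in the camera images.
- caddy: Fixed stacking caddy, white base plate 225 x 130 x 10 mm (x -120..105). Origin on the table under the seat's centre; +x points to the arm's hinge post, -x to the blue catch. Hinge post: grey cheeks, x 68..92, y +-20, up to z 96 mm. Catch: x -66..-95, y +-10, top z 114 mm; its guide cheeks x -85..-111, y +-19, up to z 50 mm.
- caddy_seat (a point): Centre of the seat floor, 10 mm above the table; a white ring (inside diameter 92, outside 106, 10 mm high) round it holds the largest pot.
- clamp (a joint): Sprung steel hold-down arm, 16 mm wide, 8 thick, 149 long, swinging in the caddy's x-z plane. 0 = raised by its spring (1.45 rad above level), 1.45 = level over the seat towards -x; stop at 1.482. Pressed to 1.46 or more (about 8 N on the pad) its nose passes the catch, which then holds it near 1.44, underside 80 mm above the table. Pots not fully nested block it.
- clamp_pad (a point): Centre of the top face of the red press pad (30 x 22 mm), 112 mm from the hinge along the arm, 9 mm off the arm's mid-plane. Raised, the face looks to the caddy's +x (away from the seat); pressed down it looks up, 93 mm above the table.
- clamp_hinge (a point): The arm's hinge axis (parallel to the caddy's y), 75 mm from the caddy's origin along its +x, 84 mm above the table.
- catch (a joint): Sprung catch, slides away from the seat (to the caddy's -x): 0 = at rest or over the arm's nose, 0.010 = pushed fully back.
- pot_100: Steel pot, 100 mm across the rim, 84 at the base, 50 high, wall 3, floor 4, with a black handle; starts in the caddy's seat. Origin: centre of its underside, z up, handle along -x: a bar 60 long, 10 wide, 12 high (z 50..62), from the rim to 107 mm from the axis.
- pot_100_grip (a point): Point on the black handle 90.0 mm from the pot's axis, 56 mm above its underside: pinch the handle here from above across its 10 mm width.
- pot_87: Steel pot, 87 mm across the rim, 71 at the base, 50 high, wall 3, floor 4, with a blue handle; starts on the table; nested, it stands 4 mm higher than the next larger pot; its handle must not lie across another handle, the post or the catch. Origin: centre of its underside, z up, handle along -x: a bar 60 long, 10 wide, 12 high (z 50..62), from the rim to 100 mm from the axis.
- pot_87_grip (a point): Point on the blue handle 83.5 mm from the pot's axis, 56 mm above its underside: pinch the handle here from above across its 10 mm width.
- pot_74: Steel pot, 74 mm across the rim, 58 at the base, 50 high, wall 3, floor 4, with a green handle; starts on the table; nested, it stands 4 mm higher than the next larger pot; its handle must not lie across another handle, the post or the catch. Origin: centre of its underside, z up, handle along -x: a bar 60 long, 10 wide, 12 high (z 50..62), from the rim to 94 mm from the axis.
- pot_74_grip (a point): Point on the green handle 77.0 mm from the pot's axis, 56 mm above its underside: pinch the handle here from above across its 10 mm width.
- pot_61: Steel pot, 61 mm across the rim, 45 at the base, 50 high, wall 3, floor 4, with a yellow handle; starts on the table; nested, it stands 4 mm higher than the next larger pot; its handle must not lie across another handle, the post or the catch. Origin: centre of its underside, z up, handle along -x: a bar 60 long, 10 wide, 12 high (z 50..62), from the rim to 88 mm from the axis.
- pot_61_grip (a point): Point on the yellow handle 70.5 mm from the pot's axis, 56 mm above its underside: pinch the handle here from above across its 10 mm width.
- rinse: Bystander: green rinse bottle, 54 mm across, 140 mm tall, origin at the centre of its underside.
- jar: Bystander: white jar with blue cap, 60 mm across, 62 mm tall, origin at the centre of its underside.
- swabs: Bystander: open cardboard box of swabs, 60 x 90 mm, 70 mm tall with the swabs, origin at the centre of its underside.
- elevator: Bystander: steel dental elevator (looks like a small screwdriver), 150 mm long, lying along its x, up to 30 mm thick.

How it is judged:
By the outcome, as a careful person would: the job done as asked, in the order asked, and still so for the second after the job is handed in, with the robot touching nothing.
It also fails if it takes over 72 s, if anything falls off the work surface, if the arm or the gripper's body presses on something with over 40 N, if the wrist force passes 120 N, or if a joint passes its speed limit or range.

## Working session

There is one attempt and no reset: what is moved stays moved. The work goes in short steps, Python scripts to look and compute and a tool call to move; the robot and the scene stay as the last step left them, time stands still between calls to the robot, and variables do not carry over. Pictures are saved under pics/ and viewed, at most 11 in all, crops included, and the job is handed in when it is done.

Besides the shell and the picture viewer there is one more tool, called after "Call:" as a command line: name --pt "numbers of a row" for each row, then --argument value for the rest. jog_arm: Moves the arm, as the interface text tells. Its arguments: {"type":"object","properties":{"increments":{"type":"array"},"grip_force":{"type":"number"}},"required":["increments"]}

```bash
mkdir -p pics; ls; python3 - <<'E'
from workcell import get_obs, optics, workorder, manip
import cv2,numpy as np
print(get_obs()); print(manip.tip_extent, dir(manip))
for n in ("scene","top"):
    c=optics.camera(n); np.savez(f"/tmp/{n}.npz",**c)
    cv2.imwrite(f"pics/{n}0.png",c["color"][:,:,::-1]); print(n,c["K"],c["R"],c["t"])
E
```

```text
pics
{'clock': 0.0, 'joint_pos': array([ 1.23440773,  0.33287383, -0.06470156,  1.46099121,  0.02161604,
        1.34987213, -0.08849163]), 'joint_velocities': array([-0.0020167 ,  0.00025385, -0.001756  , -0.00265619, -0.00132354,
        0.0011587 ,  0.00161948]), 'tau': array([ 5.28237490e-05, -6.25457954e+01,  4.90501081e-02, -3.91609454e+01,
        1.62759831e-02,  9.77545656e-03, -4.62634023e-05]), 'position': array([ 0.19279856, -0.59414927,  0.25549086]), 'ee_rot': array([ 9.87714290e-01,  1.56268860e-01, -1.54017765e-04, -7.07634356e-04]), 'ft_force': array([ 0.41554808, -0.32061647, -0.46397914]), 'torque': array([-0.00955928, -0.00197555, -0.0388974 ]), 'grasp_force': 0.0, 'grip_width': 1.0020060698216573}
0.025 ['MotionError', '__class__', '__delattr__', '__dict__', '__dir__', '__doc__', '__eq__', '__format__', '__ge__', '__getattribute__', '__getstate__', '__gt__', '__hash__', '__init__', '__init_subclass__', '__le__', '__lt__', '__module__', '__ne__', '__new__', '__reduce__', '__reduce_ex__', '__repr__', '__setattr__', '__sizeof__', '__str__', '__subclasshook__', '__weakref__', 'tip_extent']
scene [[516.86360142   0.         318.21059738]
 [  0.         516.86360142 189.77445635]
 [  0.           0.           1.        ]] [[-0.40019108  0.91622172  0.01961802]
 [ 0.67493534  0.30914683 -0.66999292]
 [-0.61992691 -0.2548843  -0.74210822]] [ 0.21881552 -0.24022813  1.89376227]
top [[514.37871144   0.         315.06614762]
 [  0.         514.37871144 197.93852747]
 [  0.           0.           1.        ]] [[-0.01419576 -0.99977818 -0.01555878]
 [-0.99728886  0.01528062 -0.0719821 ]
 [ 0.07220388  0.01449476 -0.99728456]] [0.01468285 0.4969808  1.52561418]
```

View pics/top0.png

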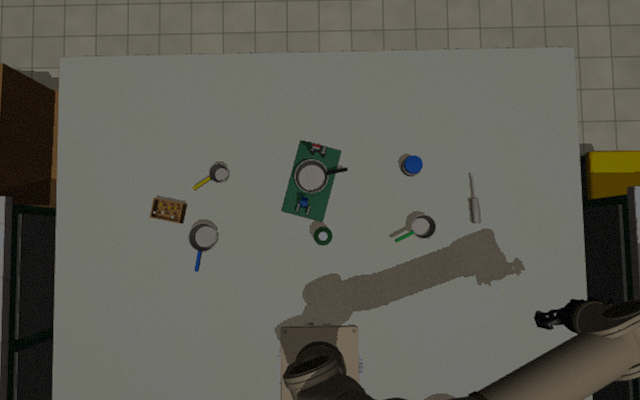

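View pics/scene0.png

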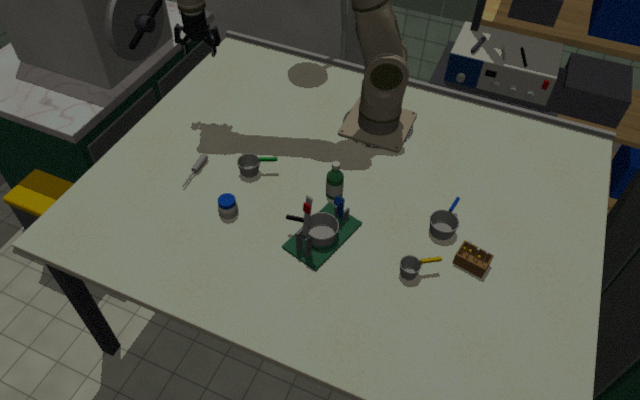

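The top view shows the caddy at about (312,178), with the post up and the catch down. The black handle points right. The yellow pot is at (219,172), the blue at (204,235), the green at (423,226) and the bottle at (323,236). The scene view agrees, and shows the raised arm with its red pad.

```bash
cat > h.py <<'E'
import numpy as np, cv2
from scipy.optimize import least_squares
from scipy.spatial.transform import Rotation as Ro
def world(c):
    h,w=c["depth"].shape; v,u=np.mgrid[:h,:w]; d=c["depth"]
    P=np.stack([(u-c["K"][0,2])/c["K"][0,0]*d,(v-c["K"][1,2])/c["K"][1,1]*d,d],-1)
    return (P-c["t"])@c["R"]
def plane(c,uv,z):
    uv=np.atleast_2d(uv).astype(float)
    r=np.c_[(uv[:,0]-c["K"][0,2])/c["K"][0,0],(uv[:,1]-c["K"][1,2])/c["K"][1,1],np.ones(len(uv))]@c["R"]
    o=-c["R"].T@c["t"]; return o+r*((z-o[2])/r[:,2])[:,None]
HUE=dict(blue=(100,130),green=(40,85),yellow=(20,35))
def mask(c,col):
    hsv=cv2.cvtColor(c["color"],cv2.COLOR_RGB2HSV); H,S,V=cv2.split(hsv)
    if col=="black": return (V<45)
    a,b=HUE[col]; return (H>=a)&(H<=b)&(S>130)&(V>50)
def circ(xy,r):
    f=least_squares(lambda p:np.hypot(*(xy-p).T)-r,xy.mean(0),loss="soft_l1",f_scale=.002); return f.x
def line(xy):
    vx,vy,x,y=cv2.fitLine(xy.astype(np.float32),cv2.DIST_HUBER,0,.001,.001).ravel()
    return np.array([x,y]),np.array([vx,vy])
E
python3 - <<'E'
from h import *
c=dict(np.load("/tmp/top.npz")); W=world(c)
v,u=np.mgrid[:400,:640]
print("table z",np.median(W[100:130,400:450,2]))
for col,pc,R in (("blue",(204,235),.0435),("green",(423,226),.037),("yellow",(219,172),.0305),("black",(312,177),.05)):
    z0=.01 if col=="black" else 0
    near=np.hypot(u-pc[0],v-pc[1])<45
    m=mask(c,col)&near&(W[...,2]>.04+z0)&(W[...,2]<.08)
    if col=="black": m&=(u>328)
    xy=plane(c,np.c_[u[m],v[m]],.062+z0)[:,:2]
    rim=near&~m&(abs(W[...,2]-.05-z0)<.006)&(np.hypot(u-pc[0],v-pc[1])<22)
    rp=plane(c,np.c_[u[rim],v[rim]],.05+z0)[:,:2]
    ce=circ(rp,R-.0015); p,d=line(xy); d*=np.sign(d@(p-ce))
    n=np.array([-d[1],d[0]]); s=(xy-ce)@d
    print(col,m.sum(),rim.sum(),"centre",ce.round(4),"az",np.degrees(np.arctan2(d[1],d[0])).round(1),"offline mm",((ce-p)@n*1e3).round(1),"extent",s.min().round(3),s.max().round(3),"z",np.median(W[m][:,2]).round(4))
# caddy: catch (blue) and red pad, post; bottle, jar, swabs
near=np.hypot(u-312,v-178)<50
m=mask(c,"blue")&near&(W[...,2]>.09); print("catch",m.sum(),plane(c,np.c_[u[m],v[m]],.114).mean(0).round(4),np.median(W[m][:,2]))
H,S,V=cv2.split(cv2.cvtColor(c["color"],cv2.COLOR_RGB2HSV))
g=(H>55)&(H<95)&(S>80)&near&(W[...,2]<.02)&(W[...,2]>.004)
rr=cv2.minAreaRect(np.c_[u[g],v[g]].astype(np.float32)); print("plate",g.sum(),rr,plane(c,cv2.boxPoints(rr),.01).round(4).tolist())
t=near&(W[...,2]>.12)&(W[...,2]<.25); print("tall",[ (a,b,W[b,a].round(3).tolist()) for a,b in zip(u[t],v[t])][:40])
for n,pc,zt in (("rinse",(323,236),.14),("jar",(412,165),.062),("swabs",(169,210),.07)): print(n,plane(c,pc,zt).round(3))
E
```

```text
table z -0.0007288987321640356
blue 61 114 centre [0.3868 0.337 ] az 169.9 offline mm 0.5 extent 0.043 0.099 z 0.0618
green 54 86 centre [ 0.4087 -0.3085] az 116.1 offline mm -0.5 extent 0.038 0.094 z 0.0606
yellow 72 82 centre [0.5754 0.2905] az 123.0 offline mm 0.0 extent 0.03 0.087 z 0.0602
black 62 116 centre [0.5604 0.0165] az -81.5 offline mm -1.2 extent 0.052 0.103 z 0.0699
catch 41 [0.477  0.0378 0.114 ] 0.09828495871354392
plate 1647 ((310.8091735839844, 180.54393005371094), (41.79293441772461, 72.73174285888672), 14.796761512756348) [[0.4617, 0.1097, 0.01], [0.675, 0.0511, 0.01], [0.6402, -0.0711, 0.01], [0.4278, -0.0116, 0.01]]
tall [(np.int64(313), np.int64(144), [0.627, 0.008, 0.206]), (np.int64(314), np.int64(144), [0.625, 0.005, 0.216]), (np.int64(315), np.int64(144), [0.626, 0.003, 0.211]), (np.int64(316), np.int64(144), [0.626, 0.0, 0.214]), (np.int64(313), np.int64(145), [0.621, 0.008, 0.228]), (np.int64(314), np.int64(145), [0.619, 0.005, 0.236]), (np.int64(315), np.int64(145), [0.623, 0.003, 0.214]), (np.int64(316), np.int64(145), [0.623, 0.0, 0.212]), (np.int64(3
[... 1140 characters left out ...]
3]), (np.int64(319), np.int64(147), [0.614, -0.008, 0.231]), (np.int64(320), np.int64(147), [0.618, -0.01, 0.208]), (np.int64(321), np.int64(147), [0.622, -0.013, 0.185]), (np.int64(314), np.int64(148), [0.613, 0.005, 0.225]), (np.int64(315), np.int64(148), [0.613, 0.003, 0.227]), (np.int64(316), np.int64(148), [0.613, 0.0, 0.228]), (np.int64(317), np.int64(148), [0.612, -0.003, 0.231]), (np.int64(318), np.int64(148), [0.612, -0.005, 0.233]), (np.int64(319), np.int64(148), [0.612, -0.008, 0.233]), (np.int64(320), np.int64(148), [0.623, -0.01, 0.167]), (np.int64(315), np.int64(149), [0.618, 0.003, 0.181])]
rinse [[ 0.383 -0.015  0.14 ]]
jar [[ 0.586 -0.278  0.062]]
swabs [[0.465 0.432 0.07 ]]
```

```bash
cat > plan.py <<'E'
# waypoints: (x,y,z TCP, tool-x yaw deg, opening, max mm/row) -> rounded calls of <=5 rows
from h import *
from workcell import get_obs
def plan(wps,start=None):
    o=get_obs(); p=o["position"] if start is None else np.array(start[0])
    R=Ro.from_quat(o["ee_rot"]) if start is None else Ro.from_euler("ZX",[start[1],180],degrees=True)
    rows=[]; cp,cR=p,R
    for x,y,z,yaw,g,v in wps:
        q=np.array([x,y,z]); Q=Ro.from_euler("ZX",[yaw,180],degrees=True)
        rv=(cR.inv()*Q).as_rotvec(); n=max(1,int(np.ceil(max(np.linalg.norm(q-cp)*1e3/v,np.degrees(np.linalg.norm(rv))/6.5))))
        rows+=[(cp+(q-cp)*k/n,cR*Ro.from_rotvec(rv*k/n),g) for k in range(1,n+1)]; cp,cR=q,Q
    for i in range(0,len(rows),5):
        out=[]
        for a,A,g in rows[i:i+5]:
            s=R.inv().apply(a-p).round(3); r=(R.inv()*A).as_rotvec().round(2)
            out.append([float(t)+0. for t in (*s,*r,g)])
        print("["+",".join("["+",".join(f"{t:g}" for t in r)+"]" for r in out)+"]")
        p=p+R.apply(out[-1][:3]); R=R*Ro.from_rotvec(out[-1][3:6])
E
python3 - <<'E'
from plan import *
plan([(.42,-.3,.29,60,-.2,38),(.45,.05,.29,110,-.2,38),(.3046,.3516,.2,170,-.2,38),(.3046,.3516,.12,170,-.2,30)])
E
```

```text
[[0.031,-0.021,-0.003,0,0,-0.07,-0.2],[0.061,-0.042,-0.007,0,0,-0.15,-0.2],[0.092,-0.063,-0.01,0,0,-0.22,-0.2],[0.123,-0.084,-0.014,0,0,-0.29,-0.2],[0.153,-0.105,-0.017,0,0,-0.37,-0.2]]
[[0.037,-0.008,-0.003,0,0,-0.07,-0.2],[0.073,-0.017,-0.007,0,0,-0.14,-0.2],[0.109,-0.025,-0.01,0,0,-0.22,-0.2],[0.145,-0.034,-0.014,0,0,-0.29,-0.2],[0.181,-0.042,-0.017,0,0,-0.36,-0.2]]
[[0.032,-0.015,0,0,0,-0.09,-0.2],[0.064,-0.03,0,0,0,-0.18,-0.2],[0.096,-0.045,0,0,0,-0.27,-0.2],[0.127,-0.06,0,0,0,-0.35,-0.2],[0.159,-0.075,0,0,0,-0.44,-0.2]]
[[0.035,0,0,0,0,-0.09,-0.2],[0.07,0,0,0,0,-0.17,-0.2],[0.106,0,0,0,0,-0.26,-0.2],[0.141,0,0,0,0,-0.35,-0.2],[0.176,0,0,0,0,-0.44,-0.2]]
[[0.033,-0.003,0.009,0,0,-0.1,-0.2],[0.066,-0.007,0.018,0,0,-0.21,-0.2],[0.1,-0.01,0.027,0,0,-0.31,-0.2],[0.133,-0.013,0.036,0,0,-0.41,-0.2],[0.166,-0.016,0.045,0,0,-0.52,-0.2]]
[[0.031,0.014,0.009,0,0,-0.1,-0.2],[0.062,0.027,0.019,0,0,-0.21,-0.2],[0.092,0.041,0.028,0,0,-0.31,-0.2],[0.123,0.055,0.037,0,0,-0.42,-0.2],[0.153,0.069,0.046,0,0,-0.52,-0.2]]
[[0,0,0.026,0,0,0,-0.2],[0,0,0.053,0,0,0,-0.2],[0,0,0.08,0,0,0,-0.2]]
```

Call:
jog_arm --pt "0.031 -0.021 -0.003 0 0 -0.07 -0.2" --pt "0.061 -0.042 -0.007 0 0 -0.15 -0.2" --pt "0.092 -0.063 -0.01 0 0 -0.22 -0.2" --pt "0.123 -0.084 -0.014 0 0 -0.29 -0.2" --pt "0.153 -0.105 -0.017 0 0 -0.37 -0.2"

```text
clock: 0.52
position: [0.3069, -0.4457, 0.2733]
ee_rot: [0.942, 0.337, -0.0, -0.0]
ft_force: [-0.2, -0.4, 0.4]
grip_width: 0.402
grasp_force: 0.0
```

Call:
jog_arm --pt "0.037 -0.008 -0.003 0 0 -0.07 -0.2" --pt "0.073 -0.017 -0.007 0 0 -0.14 -0.2" --pt "0.109 -0.025 -0.01 0 0 -0.22 -0.2" --pt "0.145 -0.034 -0.014 0 0 -0.29 -0.2" --pt "0.181 -0.042 -0.017 0 0 -0.36 -0.2"

```text
clock: 0.93
position: [0.4205, -0.2988, 0.2905]
ee_rot: [0.866, 0.5, -0.0, 0.0]
ft_force: [1.3, -1.1, 0.8]
grip_width: 0.4
grasp_force: 0.0
```

Call:
jog_arm --pt "0.032 -0.015 0 0 0 -0.09 -0.2" --pt "0.064 -0.03 0 0 0 -0.18 -0.2" --pt "0.096 -0.045 0 0 0 -0.27 -0.2" --pt "0.127 -0.06 0 0 0 -0.35 -0.2" --pt "0.159 -0.075 0 0 0 -0.44 -0.2"

```text
clock: 1.35
position: [0.4346, -0.1237, 0.29]
ee_rot: [0.736, 0.677, -0.0, -0.0]
ft_force: [1.1, 0.3, 0.1]
grip_width: 0.402
grasp_force: 0.0
```

Call:
jog_arm --pt "0.035 0 0 0 0 -0.09 -0.2" --pt "0.07 0 0 0 0 -0.17 -0.2" --pt "0.106 0 0 0 0 -0.26 -0.2" --pt "0.141 0 0 0 0 -0.35 -0.2" --pt "0.176 0 0 0 0 -0.44 -0.2"

```text
clock: 1.77
position: [0.4499, 0.0517, 0.2902]
ee_rot: [0.57, 0.822, -0.0, 0.0]
ft_force: [0.7, -0.4, -0.2]
grip_width: 0.402
grasp_force: 0.0
```

Call:
jog_arm --pt "0.033 -0.003 0.009 0 0 -0.1 -0.2" --pt "0.066 -0.007 0.018 0 0 -0.21 -0.2" --pt "0.1 -0.01 0.027 0 0 -0.31 -0.2" --pt "0.133 -0.013 0.036 0 0 -0.41 -0.2" --pt "0.166 -0.016 0.045 0 0 -0.52 -0.2"

```text
clock: 2.18
position: [0.3767, 0.2014, 0.2448]
ee_rot: [0.34, 0.941, -0.0, 0.0]
ft_force: [1.1, -0.2, 0.1]
grip_width: 0.404
grasp_force: 0.0
```

Call:
jog_arm --pt "0.031 0.014 0.009 0 0 -0.1 -0.2" --pt "0.062 0.027 0.019 0 0 -0.21 -0.2" --pt "0.092 0.041 0.028 0 0 -0.31 -0.2" --pt "0.123 0.055 0.037 0 0 -0.42 -0.2" --pt "0.153 0.069 0.046 0 0 -0.52 -0.2"

```text
clock: 2.6
position: [0.304, 0.3526, 0.1991]
ee_rot: [0.086, 0.996, 0.0, 0.001]
ft_force: [1.0, -0.2, -0.0]
grip_width: 0.398
grasp_force: 0.0
```

Call:
jog_arm --pt "0 0 0.026 0 0 0 -0.2" --pt "0 0 0.053 0 0 0 -0.2" --pt "0 0 0.08 0 0 0 -0.2" --pt "0 0 0.08 0 0 0 -0.2"

```text
clock: 2.93
position: [0.303, 0.3492, 0.115]
ee_rot: [0.088, 0.996, -0.002, -0.003]
ft_force: [0.4, -0.7, -0.2]
grip_width: 0.402
grasp_force: 0.0
```

```bash
python3 - <<'E'
from plan import *
from workcell import optics
o=get_obs(); print(o["position"],Ro.from_quat(o["ee_rot"]).as_matrix().round(4))
c=optics.camera("wrist"); cv2.imwrite("pics/w1.png",c["color"][:,:,::-1])
v,u=np.mgrid[:400,:640]; m=mask(c,"blue"); W=world(c); m&=(W[...,2]>.05)&(W[...,2]<.07)
xy=plane(c,np.c_[u[m],v[m]],.062)[:,:2]; p,d=line(xy); d*=np.sign(-d[0]);s=xy@d
print(m.sum(),np.median(W[m][:,2]),"az",np.degrees(np.arctan2(d[1],d[0])),"end",p+d*(s.max()-p@d),"start",p+d*(s.min()-p@d),"grip",p+d*(s.max()-p@d-.0165))
o=get_obs(); print(o["position"])
plan([(.3046,.3516,.09,170,-.2,10),(.3046,.3516,.062,170,-.2,12)])
E
```

```text
[0.30298321 0.34921937 0.11502607] [[-0.9843  0.1762 -0.0057]
 [ 0.1762  0.9843 -0.0042]
 [ 0.0049 -0.0052 -1.    ]]
1062 0.06174293528117937 az 170.54648 end [0.28468547 0.35335323] start [0.34256661 0.34371553] grip [0.30096139 0.35064315]
[0.30355555 0.35034047 0.11758367]
[[0,0.001,0.009,0,0,0,-0.2],[-0.001,0.001,0.018,0,0,0,-0.2],[-0.001,0.002,0.028,0,0,0,-0.2],[-0.001,0.002,0.037,0,0,0,-0.2],[-0.001,0.002,0.046,0,0,0,-0.2]]
[[0,0,0.01,0,0,0,-0.2]]
```

View pics/w1.png

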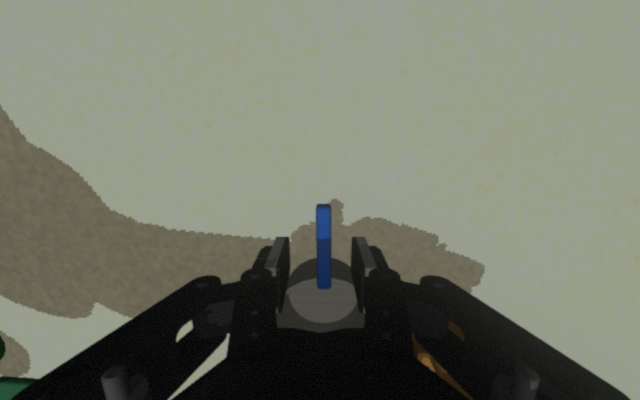

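The wrist view shows the blue handle upright at columns 316–330, rows 205–288, midway between the pads and in line with the tool, so I go down and grip.

Call:
jog_arm --pt "0.001 0 0.015 0 0 0 -0.2" --pt "0.001 0 0.03 0 0 0 -0.2" --pt "0.001 0 0.045 0 0 0 -0.2" --pt "0.001 0 0.058 0 0 0 -0.2" --pt "0.001 0 0.058 0 0 0 -0.2"

```text
clock: 3.4
position: [0.3041, 0.3511, 0.0612]
ee_rot: [0.089, 0.996, -0.0, -0.0]
ft_force: [-0.4, -0.1, -0.1]
grip_width: 0.405
grasp_force: 0.0
```

Call:
jog_arm --pt "0 0 0 0 0 0 -0.2" --pt "0 0 0 0 0 0 -0.6" --pt "0 0 0 0 0 0 -1" --pt "0 0 0 0 0 0 -1" --pt "0 0 0 0 0 0 -1" --grip_force 80

```text
clock: 3.82
position: [0.3044, 0.3521, 0.0623]
ee_rot: [0.089, 0.996, 0.0, 0.001]
ft_force: [-1.1, -0.7, 6.4]
grip_width: 0.102
grasp_force: 78.5
```

Call:
jog_arm --pt "0 0 0 0 0 0 -1" --pt "0 0 -0.01 0 0 0 -1" --pt "0 0 -0.02 0 0 0 -1" --pt "0 0 -0.03 0 0 0 -1" --pt "0 0 -0.04 0 0 0 -1"

```text
clock: 4.23
position: [0.304, 0.3517, 0.1026]
ee_rot: [0.089, 0.996, 0.0, 0.0]
ft_force: [-0.3, -0.2, -2.7]
grip_width: 0.1
grasp_force: 78.2
```

```bash
python3 - <<'E'
from plan import *
import math
C=np.array([.5604,.0165])
def ring(r,az): a=math.radians(az); return C+r*np.array([math.cos(a),math.sin(a)])
a=ring(.0835,115); print(a)
plan([(.3036,.3518,.3,170,-1,32),(*a,.3,115,-1,30),(*a,.26,115,-1,20)],start=((.3036,.3518,.102),170))
E
```

```text
[0.52511138 0.0921767 ]
[[0,0,-0.028,0,0,0,-1],[0,0,-0.057,0,0,0,-1],[0,0,-0.085,0,0,0,-1],[0,0,-0.113,0,0,0,-1],[0,0,-0.141,0,0,0,-1]]
[[0,0,-0.029,0,0,0,-1],[0,0,-0.057,0,0,0,-1],[-0.022,-0.018,-0.057,0,0,0.08,-1],[-0.044,-0.036,-0.057,0,0,0.16,-1],[-0.066,-0.054,-0.057,0,0,0.24,-1]]
[[-0.025,-0.013,0,0,0,0.08,-1],[-0.051,-0.025,0,0,0,0.16,-1],[-0.077,-0.037,0,0,0,0.24,-1],[-0.102,-0.05,0,0,0,0.32,-1],[-0.128,-0.062,0,0,0,0.4,-1]]
[[-0.028,-0.002,0,0,0,0.08,-1],[-0.057,-0.003,0,0,0,0.16,-1],[-0.085,-0.004,0,0,0,0.24,-1],[-0.114,-0.006,0,0,0,0.32,-1],[-0.114,-0.006,0.02,0,0,0.32,-1]]
[[0,0,0.02,0,0,0,-1]]
```

Call:
jog_arm --pt "0 0 -0.028 0 0 0 -1" --pt "0 0 -0.057 0 0 0 -1" --pt "0 0 -0.085 0 0 0 -1" --pt "0 0 -0.113 0 0 0 -1" --pt "0 0 -0.141 0 0 0 -1"

```text
clock: 4.65
position: [0.3034, 0.3517, 0.2443]
ee_rot: [0.088, 0.996, -0.0, 0.0]
ft_force: [1.1, -1.2, -2.9]
grip_width: 0.097
grasp_force: 78.3
```

Call:
jog_arm --pt "0 0 -0.029 0 0 0 -1" --pt "0 0 -0.057 0 0 0 -1" --pt "-0.022 -0.018 -0.057 0 0 0.08 -1" --pt "-0.044 -0.036 -0.057 0 0 0.16 -1" --pt "-0.066 -0.054 -0.057 0 0 0.24 -1"

```text
clock: 5.07
position: [0.3596, 0.2863, 0.3006]
ee_rot: [0.208, 0.978, 0.0, 0.001]
ft_force: [0.3, 0.7, -2.5]
grip_width: 0.098
grasp_force: 78.3
```

Call:
jog_arm --pt "-0.025 -0.013 0 0 0 0.08 -1" --pt "-0.051 -0.025 0 0 0 0.16 -1" --pt "-0.077 -0.037 0 0 0 0.24 -1" --pt "-0.102 -0.05 0 0 0 0.32 -1" --pt "-0.128 -0.062 0 0 0 0.4 -1"

```text
clock: 5.48
position: [0.4515, 0.1772, 0.3002]
ee_rot: [0.399, 0.917, 0.0, 0.0]
ft_force: [-0.1, 0.6, -1.7]
grip_width: 0.098
grasp_force: 78.3
```

Call:
jog_arm --pt "-0.028 -0.002 0 0 0 0.08 -1" --pt "-0.057 -0.003 0 0 0 0.16 -1" --pt "-0.085 -0.004 0 0 0 0.24 -1" --pt "-0.114 -0.006 0 0 0 0.32 -1" --pt "-0.114 -0.006 0.02 0 0 0.32 -1"

```text
clock: 5.9
position: [0.5289, 0.0856, 0.2823]
ee_rot: [0.544, 0.839, 0.001, 0.002]
ft_force: [0.6, -0.9, -1.9]
grip_width: 0.1
grasp_force: 78.3
```

Call:
jog_arm --pt "0 0 0.02 0 0 0 -1" --pt "0 0 0.04 0 0 0 -1" --pt "0 0 0.05 0 0 0 -1" --pt "0 0 0.05 0 0 0 -1" --pt "0 0 0.05 0 0 0 -1"

```text
clock: 6.32
position: [0.5248, 0.091, 0.2301]
ee_rot: [0.539, 0.843, 0.0, 0.0]
ft_force: [-0.8, 0.4, -1.1]
grip_width: 0.095
grasp_force: 78.3
```

```bash
cat > chk.py <<'E'
from plan import *
from workcell import optics
import sys
def chk(zb,R,az,n):
    """held pot: rim circle at height zb+.05 seen from top; compare with TCP-derived guess"""
    o=get_obs(); c=optics.camera("top"); cv2.imwrite(f"pics/{n}.png",c["color"][100:250,220:420,::-1].repeat(3,0).repeat(3,1))
    W=world(c); v,u=np.mgrid[:400,:640]
    a=np.radians(az); P=o["position"]
    rg={.0435:.0835,.037:.077,.0305:.0705}[R]; g=P[:2]-rg*np.array([np.cos(a),np.sin(a)])
    m=(abs(W[...,2]-zb-.05)<.006)
    q=plane(c,np.c_[u[m],v[m]],zb+.05)[:,:2]; s=np.hypot(*(q-g).T); q=q[(s<R+.008)&(s>R-.012)]
    ce=circ(q,R-.0015); print("tcp",P,"n",len(q),"centre seen",ce,"expected",g,"diff mm",(ce-g)*1e3)
    d=q-ce; ang=np.degrees(np.arctan2(d[:,1],d[:,0])); print(np.histogram(ang,8,(-180,180))[0])
    rimz=W[m][(np.hypot(*(W[m][:,:2]-ce).T)<R+.004)]
    k=np.c_[rimz[:,:2]-ce,np.ones(len(rimz))]; print("tilt fit",np.linalg.lstsq(k,rimz[:,2],rcond=None)[0].round(4))
E
python3 - <<'E'
from chk import *
o=get_obs(); chk(o["position"][2]-.062,.0435,115,"b1")
E
```

```text
tcp [0.52477426 0.09101088 0.23014847] n 90 centre seen [0.56005706 0.01819472] expected [0.56006288 0.01533418] diff mm [-0.00582038  2.86053902]
[15 14 16 12 16  8  0  9]
tilt fit [-3.800e-03  1.000e-04  2.156e-01]
```

View pics/b1.png

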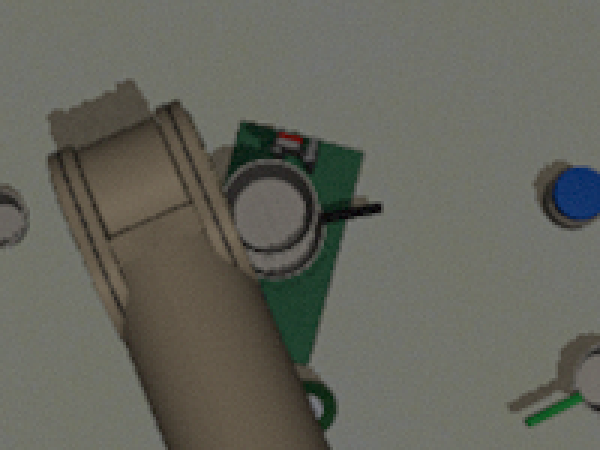

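The view shows the blue pot held level over the black-handled pot, with its rim at about crop (270,205). It is centred to within 2 mm, so I lower it.

Call:
jog_arm --pt "-0.001 0 0.025 0 0 0 -1" --pt "-0.001 0 0.05 0 0 0 -1" --pt "-0.001 0 0.075 0 0 0 -1" --pt "-0.001 0 0.095 0 0 0 -1" --pt "-0.001 0 0.11 0 0 0 -1"

```text
clock: 6.78
position: [0.5255, 0.0899, 0.119]
ee_rot: [0.539, 0.842, 0.0, 0.0]
ft_force: [-0.4, 0.7, -1.9]
grip_width: 0.098
grasp_force: 78.2
```

Call:
jog_arm --pt "0 0 0.008 0 0 0 -1" --pt "0 0 0.015 0 0 0 -1" --pt "0 0 0.022 0 0 0 -1" --pt "0 0 0.028 0 0 0 -1" --pt "0 0 0.032 0 0 0 -1"

```text
clock: 7.2
position: [0.5256, 0.09, 0.0873]
ee_rot: [0.539, 0.842, 0.0, 0.0]
ft_force: [0.2, 0.7, -1.0]
grip_width: 0.103
grasp_force: 78.3
```

Call:
jog_arm --pt "0 0 0.002 0 0 0 -1" --pt "0 0 0.004 0 0 0 -1" --pt "0 0 0.006 0 0 0 -1" --pt "0 0 0.006 0 0 0 -1" --pt "0 0 0.006 0 0 0 -1"

```text
clock: 7.62
position: [0.5253, 0.09, 0.0814]
ee_rot: [0.539, 0.842, 0.0, 0.0]
ft_force: [0.1, -0.2, -2.5]
grip_width: 0.103
grasp_force: 78.3
```

Call:
jog_arm --pt "0 0 0.001 0 0 0 -1" --pt "0 0 0.002 0 0 0 -1" --pt "0 0 0.003 0 0 0 -1" --pt "0 0 0.003 0 0 0 -1" --pt "0 0 0.003 0 0 0 -1"

```text
clock: 8.03
position: [0.5252, 0.0899, 0.0782]
ee_rot: [0.539, 0.842, -0.0, -0.0]
ft_force: [-0.8, 0.2, -2.8]
grip_width: 0.096
grasp_force: 78.3
```

Call:
jog_arm --pt "0 0 0.001 0 0 0 -1" --pt "0 0 0.002 0 0 0 -1" --pt "0 0 0.002 0 0 0 -1"

```text
clock: 8.28
position: [0.5254, 0.0903, 0.0767]
ee_rot: [0.539, 0.843, 0.0, 0.0]
ft_force: [-1.4, 0.6, 4.9]
grip_width: 0.103
grasp_force: 79.2
```

Call:
jog_arm --pt "0 0 0 0 0 0 -0.8" --pt "0 0 0 0 0 0 -0.6" --pt "0 0 0 0 0 0 -0.4" --pt "0 0 0 0 0 0 -0.4" --pt "0 0 -0.01 0 0 0 -0.4"

```text
clock: 8.7
position: [0.5242, 0.0895, 0.085]
ee_rot: [0.539, 0.842, -0.001, -0.001]
ft_force: [-0.9, 0.5, -0.1]
grip_width: 0.297
grasp_force: 0.0
```

Call:
jog_arm --pt "0 0 -0.02 0 0 0 -0.4" --pt "0 0 -0.05 0 0 0 -0.3" --pt "0 0 -0.09 0 0 0 -0.2" --pt "0 0 -0.13 0 0 0 -0.2" --pt "0 0 -0.17 0 0 0 -0.2"

```text
clock: 9.12
position: [0.5247, 0.0902, 0.2589]
ee_rot: [0.538, 0.843, 0.0, 0.0]
ft_force: [1.5, 0.5, 0.1]
grip_width: 0.403
grasp_force: 0.0
```

```bash
python3 - <<'E'
from plan import *
plan([(.42,-.05,.28,115,-.2,38),(.3748,-.2394,.22,116,-.2,38),(.3748,-.2394,.12,116,-.2,28)],start=((.525,.0903,.257),115))
E
```

```text
[[-0.017,-0.031,-0.005,0,0,0,-0.2],[-0.033,-0.062,-0.009,0,0,0,-0.2],[-0.05,-0.093,-0.014,0,0,0,-0.2],[-0.066,-0.124,-0.018,0,0,0,-0.2],[-0.083,-0.154,-0.023,0,0,0,-0.2]]
[[-0.025,-0.021,0.01,0,0,0,-0.2],[-0.051,-0.041,0.02,0,0,-0.01,-0.2],[-0.076,-0.061,0.03,0,0,-0.01,-0.2],[-0.101,-0.081,0.04,0,0,-0.01,-0.2],[-0.127,-0.101,0.05,0,0,-0.01,-0.2]]
[[-0.025,-0.021,0.01,0,0,-0.01,-0.2],[-0.025,-0.021,0.035,0,0,-0.01,-0.2],[-0.025,-0.021,0.06,0,0,-0.01,-0.2],[-0.025,-0.021,0.085,0,0,-0.01,-0.2],[-0.025,-0.021,0.11,0,0,-0.01,-0.2]]
```

Call:
jog_arm --pt "-0.017 -0.031 -0.005 0 0 0 -0.2" --pt "-0.033 -0.062 -0.009 0 0 0 -0.2" --pt "-0.05 -0.093 -0.014 0 0 0 -0.2" --pt "-0.066 -0.124 -0.018 0 0 0 -0.2" --pt "-0.083 -0.154 -0.023 0 0 0 -0.2"

```text
clock: 9.53
position: [0.4189, -0.0507, 0.2802]
ee_rot: [0.538, 0.843, 0.0, 0.001]
ft_force: [0.3, -1.5, 0.0]
grip_width: 0.397
grasp_force: 0.0
```

Call:
jog_arm --pt "-0.025 -0.021 0.01 0 0 0 -0.2" --pt "-0.051 -0.041 0.02 0 0 -0.01 -0.2" --pt "-0.076 -0.061 0.03 0 0 -0.01 -0.2" --pt "-0.101 -0.081 0.04 0 0 -0.01 -0.2" --pt "-0.127 -0.101 0.05 0 0 -0.01 -0.2"

```text
clock: 9.95
position: [0.3813, -0.2088, 0.2297]
ee_rot: [0.534, 0.845, -0.0, 0.001]
ft_force: [1.3, -0.4, 0.3]
grip_width: 0.401
grasp_force: 0.0
```

Call:
jog_arm --pt "-0.025 -0.021 0.01 0 0 -0.01 -0.2" --pt "-0.025 -0.021 0.035 0 0 -0.01 -0.2" --pt "-0.025 -0.021 0.06 0 0 -0.01 -0.2" --pt "-0.025 -0.021 0.085 0 0 -0.01 -0.2" --pt "-0.025 -0.021 0.11 0 0 -0.01 -0.2"

```text
clock: 10.37
position: [0.3737, -0.2393, 0.119]
ee_rot: [0.53, 0.848, 0.0, 0.001]
ft_force: [1.3, 0.1, -0.5]
grip_width: 0.399
grasp_force: 0.0
```

Call:
jog_arm --pt "0 0 0 0 0 0 -0.2" --pt "0 0 0 0 0 0 -0.2"

```text
clock: 10.53
position: [0.3733, -0.2388, 0.1195]
ee_rot: [0.53, 0.848, 0.0, -0.001]
ft_force: [-0.2, -0.1, 0.2]
grip_width: 0.401
grasp_force: 0.0
```

```bash
cat > nest.py <<'E'
from plan import *
from workcell import optics
def handle(col,cam,z,az0,near=None):
    c=optics.camera(cam); W=world(c); v,u=np.mgrid[:400,:640]
    m=mask(c,col)&(abs(W[...,2]-z)<.012)
    if near is not None: m&=np.hypot(W[...,0]-near[0],W[...,1]-near[1])<.13
    xy=plane(c,np.c_[u[m],v[m]],z)[:,:2]; p,d=line(xy); a=np.radians(az0); d*=np.sign(d@[np.cos(a),np.sin(a)]); s=(xy-p)@d
    print(cam,col,m.sum(),"z",np.median(W[m][:,2]).round(4),"az",np.degrees(np.arctan2(d[1],d[0])).round(1),"ends",(p+d*s.min()).round(4),(p+d*s.max()).round(4)); return c,W
def rim(c,W,z,R,g):
    v,u=np.mgrid[:400,:640]; m=abs(W[...,2]-z)<.007
    q=plane(c,np.c_[u[m],v[m]],z)[:,:2]; s=np.hypot(*(q-g).T); k=(s<R+.006)&(s>R-.009); q=q[k]; zz=W[m][k]
    ce=circ(q,R-.0015); print("rim",R,len(q),"centre",ce.round(4),"plane",np.linalg.lstsq(np.c_[zz[:,:2]-ce,np.ones(len(q))],zz[:,2],rcond=None)[0].round(4)); return ce
E
python3 - <<'E'
from nest import *
C=np.array([.5604,.0165])
handle("green","wrist",.062,116)
c,W=handle("blue","top",.076,115,C)
rim(c,W,.064,.0435,C); rim(c,W,.060,.05,C)
print(get_obs()["position"])
E
```

```text
wrist green 887 z 0.0618 az 115.8 ends [ 0.3898 -0.279 ] [ 0.3651 -0.2279]
top blue 67 z 0.0751 az 115.3 ends [0.5442 0.0544] [0.5193 0.1071]
rim 0.0435 221 centre [0.5611 0.017 ] plane [-0.0132  0.0013  0.062 ]
rim 0.05 195 centre [0.5595 0.0164] plane [0.0019 0.0071 0.0602]
[ 0.37453617 -0.23961177  0.12111637]
```

Call:
jog_arm --pt "0 -0.001 0.015 0 0 0 -0.2" --pt "0 -0.001 0.03 0 0 0 -0.2" --pt "0 -0.001 0.045 0 0 0 -0.2" --pt "0 -0.001 0.058 0 0 0 -0.2" --pt "0 -0.001 0.058 0 0 0 -0.2"

```text
clock: 11.05
position: [0.3725, -0.2396, 0.0611]
ee_rot: [0.53, 0.848, -0.0, -0.0]
ft_force: [0.3, 0.5, -0.2]
grip_width: 0.402
grasp_force: 0.0
```

Call:
jog_arm --pt "0 0 0 0 0 0 -0.2" --pt "0 0 0 0 0 0 -0.6" --pt "0 0 0 0 0 0 -1" --pt "0 0 0 0 0 0 -1" --pt "0 0 0 0 0 0 -1" --grip_force 80

```text
clock: 11.47
position: [0.3734, -0.24, 0.0624]
ee_rot: [0.53, 0.848, -0.0, 0.001]
ft_force: [-1.7, 1.7, 6.5]
grip_width: 0.093
grasp_force: 78.9
```

Call:
jog_arm --pt "0 0 0 0 0 0 -1" --pt "0 0 -0.01 0 0 0 -1" --pt "0 0 -0.02 0 0 0 -1" --pt "0 0 -0.03 0 0 0 -1" --pt "0 0 -0.04 0 0 0 -1"

```text
clock: 11.88
position: [0.3728, -0.2398, 0.1027]
ee_rot: [0.53, 0.848, -0.0, 0.0]
ft_force: [0.9, 0.1, -1.5]
grip_width: 0.094
grasp_force: 78.0
```

```bash
python3 - <<'E'
from plan import *
import math
o=get_obs(); print(o["joint_pos"])
C=np.array([.5606,.0167]); a=math.radians(220); t=C+.077*np.array([math.cos(a),math.sin(a)]); print(t)
plan([(.3739,-.2398,.3,116,-1,32),(.41,-.19,.31,150,-1,30),(*t,.3,220,-1,30),(*t,.23,220,-1,22),(*t,.2295,220,-1,.2)],start=((.3739,-.2398,.102),116))
E
```

```text
[ 0.9288561   0.12311059 -0.47927726  2.073847    0.06944429  0.95885986
  0.86574082]
[ 0.50161458 -0.03279465]
[[0,0,-0.028,0,0,0,-1],[0,0,-0.057,0,0,0,-1],[0,0,-0.085,0,0,0,-1],[0,0,-0.113,0,0,0,-1],[0,0,-0.141,0,0,0,-1]]
[[0,0,-0.029,0,0,0,-1],[0,0,-0.057,0,0,0,-1],[0.005,0.009,-0.059,0,0,-0.1,-1],[0.01,0.018,-0.06,0,0,-0.2,-1],[0.014,0.027,-0.062,0,0,-0.3,-1]]
[[0.002,0.01,-0.002,0,0,-0.1,-1],[0.004,0.02,-0.003,0,0,-0.19,-1],[0.006,0.03,-0.005,0,0,-0.29,-1],[0.011,0.046,-0.004,0,0,-0.4,-1],[0.016,0.062,-0.003,0,0,-0.52,-1]]
[[-0.004,0.016,0.001,0,0,-0.11,-1],[-0.008,0.032,0.002,0,0,-0.22,-1],[-0.012,0.048,0.003,0,0,-0.33,-1],[-0.016,0.064,0.003,0,0,-0.44,-1],[-0.019,0.08,0.004,0,0,-0.55,-1]]
[[-0.012,0.012,0.001,0,0,-0.11,-1],[-0.024,0.024,0.002,0,0,-0.22,-1],[-0.035,0.036,0.003,0,0,-0.33,-1],[-0.047,0.047,0.004,0,0,-0.45,-1],[-0.047,0.047,0.022,0,0,-0.45,-1]]
[[0,0,0.017,0,0,0,-1],[0,0,0.034,0,0,0,-1],[0,0,0.052,0,0,0,-1],[0,0,0.052,0,0,0,-1],[0,0,0.052,0,0,0,-1]]
[[0,0,0,0,0,0,-1]]
```

Call:
jog_arm --pt "0 0 -0.028 0 0 0 -1" --pt "0 0 -0.057 0 0 0 -1" --pt "0 0 -0.085 0 0 0 -1" --pt "0 0 -0.113 0 0 0 -1" --pt "0 0 -0.141 0 0 0 -1"

```text
clock: 12.3
position: [0.3725, -0.2393, 0.2447]
ee_rot: [0.53, 0.848, -0.0, 0.0]
ft_force: [0.7, -1.6, -2.2]
grip_width: 0.101
grasp_force: 78.1
```

Call:
jog_arm --pt "0 0 -0.029 0 0 0 -1" --pt "0 0 -0.057 0 0 0 -1" --pt "0.005 0.009 -0.059 0 0 -0.1 -1" --pt "0.01 0.018 -0.06 0 0 -0.2 -1" --pt "0.014 0.027 -0.062 0 0 -0.3 -1"

```text
clock: 12.72
position: [0.391, -0.2147, 0.3057]
ee_rot: [0.395, 0.919, -0.0, 0.001]
ft_force: [0.4, 0.2, -2.2]
grip_width: 0.095
grasp_force: 78.2
```

Call:
jog_arm --pt "0.002 0.01 -0.002 0 0 -0.1 -1" --pt "0.004 0.02 -0.003 0 0 -0.19 -1" --pt "0.006 0.03 -0.005 0 0 -0.29 -1" --pt "0.011 0.046 -0.004 0 0 -0.4 -1" --pt "0.016 0.062 -0.003 0 0 -0.52 -1"

```text
clock: 13.13
position: [0.4252, -0.1606, 0.3083]
ee_rot: [0.146, 0.989, -0.0, 0.0]
ft_force: [-0.1, -0.3, -0.8]
grip_width: 0.1
grasp_force: 78.2
```

Call:
jog_arm --pt "-0.004 0.016 0.001 0 0 -0.11 -1" --pt "-0.008 0.032 0.002 0 0 -0.22 -1" --pt "-0.012 0.048 0.003 0 0 -0.33 -1" --pt "-0.016 0.064 0.003 0 0 -0.44 -1" --pt "-0.019 0.08 0.004 0 0 -0.55 -1"

```text
clock: 13.55
position: [0.467, -0.0895, 0.3043]
ee_rot: [-0.129, 0.992, -0.0, 0.0]
ft_force: [0.5, -1.4, -2.1]
grip_width: 0.094
grasp_force: 78.2
```

Call:
jog_arm --pt "-0.012 0.012 0.001 0 0 -0.11 -1" --pt "-0.024 0.024 0.002 0 0 -0.22 -1" --pt "-0.035 0.036 0.003 0 0 -0.33 -1" --pt "-0.047 0.047 0.004 0 0 -0.45 -1" --pt "-0.047 0.047 0.022 0 0 -0.45 -1"

```text
clock: 13.97
position: [0.5026, -0.0296, 0.2847]
ee_rot: [-0.349, 0.937, -0.001, 0.003]
ft_force: [0.4, 0.8, -1.3]
grip_width: 0.102
grasp_force: 78.2
```

Call:
jog_arm --pt "0 0 0.017 0 0 0 -1" --pt "0 0 0.034 0 0 0 -1" --pt "0 0 0.052 0 0 0 -1" --pt "0 0 0.052 0 0 0 -1" --pt "0 0 0.052 0 0 0 -1"

```text
clock: 14.38
position: [0.5002, -0.033, 0.2297]
ee_rot: [-0.344, 0.939, 0.0, -0.0]
ft_force: [-0.2, 0.5, -1.2]
grip_width: 0.098
grasp_force: 78.1
```

```bash
python3 - <<'E'
from chk import *
o=get_obs(); print(Ro.from_quat(o["ee_rot"]).as_euler("ZXY",degrees=True),o["joint_pos"]); chk(o["position"][2]-.063,.037,220,"g1")
E
```

```text
[ 4.02447596e+01  3.44739348e-02 -1.79955976e+02] [ 0.64470292  0.1356842  -0.71591226  1.78641124  0.09350852  1.25481236
  2.17733841]
tcp [ 0.50015007 -0.03303027  0.22974408] n 46 centre seen [0.56058745 0.01713293] expected [0.55913549 0.01646438] diff mm [1.4519557  0.66855168]
[ 0  0  0  1  7 17 14  7]
tilt fit [-0.0109 -0.0242  0.2163]
```

View pics/g1.png

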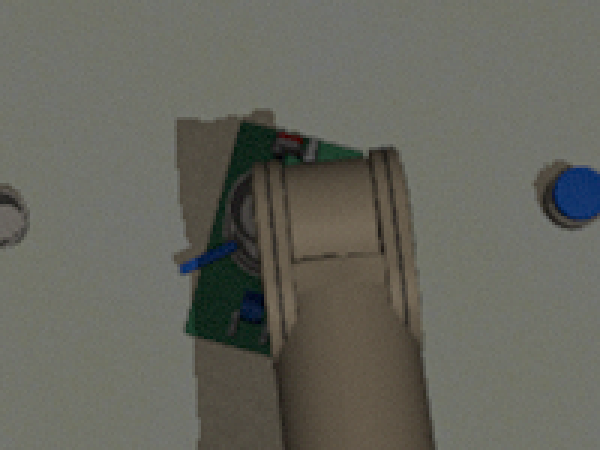

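The forearm hides part of the pot, but the visible rim is centred on the nest to within 1 mm. I lower it.

Call:
jog_arm --pt "0 0 0.025 0 0 0 -1" --pt "0 0 0.05 0 0 0 -1" --pt "0 0 0.075 0 0 0 -1" --pt "0 0 0.095 0 0 0 -1" --pt "0 0 0.11 0 0 0 -1"

```text
clock: 14.85
position: [0.5009, -0.0333, 0.1193]
ee_rot: [-0.344, 0.939, -0.0, 0.0]
ft_force: [0.0, 0.0, -1.4]
grip_width: 0.099
grasp_force: 78.2
```

Call:
jog_arm --pt "0 0 0.008 0 0 0 -1" --pt "0 0 0.015 0 0 0 -1" --pt "0 0 0.022 0 0 0 -1" --pt "0 0 0.028 0 0 0 -1" --pt "0 0 0.031 0 0 0 -1"

```text
clock: 15.27
position: [0.5008, -0.0332, 0.0882]
ee_rot: [-0.344, 0.939, -0.0, 0.0]
ft_force: [0.8, -0.4, -1.5]
grip_width: 0.101
grasp_force: 78.1
```

Call:
jog_arm --pt "0 0 0.002 0 0 0 -1" --pt "0 0 0.004 0 0 0 -1" --pt "0 0 0.005 0 0 0 -1" --pt "0 0 0.006 0 0 0 -1" --pt "0 0 0.006 0 0 0 -1"

```text
clock: 15.68
position: [0.5006, -0.0331, 0.0823]
ee_rot: [-0.344, 0.939, -0.0, 0.0]
ft_force: [-0.7, -0.2, -2.0]
grip_width: 0.095
grasp_force: 78.1
```

Call:
jog_arm --pt "0 0 0.001 0 0 0 -1" --pt "0 0 0.001 0 0 0 -1" --pt "0 0 0.002 0 0 0 -1" --pt "0 0 0.002 0 0 0 -1"

```text
clock: 16.02
position: [0.5008, -0.0332, 0.0807]
ee_rot: [-0.344, 0.939, -0.0, 0.0]
ft_force: [-2.0, -0.8, 5.3]
grip_width: 0.098
grasp_force: 79.2
```

Call:
jog_arm --pt "0 0 0 0 0 0 -0.8" --pt "0 0 0 0 0 0 -0.6" --pt "0 0 0 0 0 0 -0.4" --pt "0 0 0 0 0 0 -0.4" --pt "0 0 -0.01 0 0 0 -0.4"

```text
clock: 16.43
position: [0.4995, -0.033, 0.0891]
ee_rot: [-0.344, 0.939, 0.001, -0.001]
ft_force: [0.4, 0.4, 0.1]
grip_width: 0.298
grasp_force: 0.0
```

Call:
jog_arm --pt "0 0 -0.02 0 0 0 -0.4" --pt "0 0 -0.05 0 0 0 -0.3" --pt "0 0 -0.09 0 0 0 -0.2" --pt "0 0 -0.13 0 0 0 -0.2" --pt "0 0 -0.17 0 0 0 -0.2"

```text
clock: 16.85
position: [0.5001, -0.0326, 0.2629]
ee_rot: [-0.344, 0.939, 0.0, 0.0]
ft_force: [0.9, -0.5, -0.8]
grip_width: 0.4
grasp_force: 0.0
```

```bash
python3 - <<'E'
from plan import *
plan([(.45,.1,.29,175,-.2,38),(.537,.3496,.2,123,-.2,38),(.537,.3496,.12,123,-.2,28),(.537,.3496,.1195,123,-.2,.2)],start=((.501,-.033,.261),220))
E
```

```text
[[-0.007,0.019,-0.004,0,0,0.11,-0.2],[-0.013,0.038,-0.008,0,0,0.22,-0.2],[-0.02,0.058,-0.012,0,0,0.34,-0.2],[-0.027,0.077,-0.017,0,0,0.45,-0.2],[-0.033,0.096,-0.021,0,0,0.56,-0.2]]
[[0.005,0.02,-0.004,0,0,0.11,-0.2],[0.009,0.04,-0.008,0,0,0.23,-0.2],[-0.006,0.069,0.003,0,0,0.34,-0.2],[-0.021,0.099,0.015,0,0,0.45,-0.2],[-0.036,0.128,0.026,0,0,0.57,-0.2]]
[[0.003,0.033,0.011,0,0,0.11,-0.2],[0.006,0.066,0.022,0,0,0.22,-0.2],[0.01,0.099,0.034,0,0,0.34,-0.2],[0.013,0.132,0.045,0,0,0.45,-0.2],[0.016,0.165,0.056,0,0,0.56,-0.2]]
[[0,0,0.027,0,0,0,-0.2],[0,0,0.053,0,0,0,-0.2],[0,0,0.08,0,0,0,-0.2],[0,0,0.08,0,0,0,-0.2],[0,0,0.08,0,0,0,-0.2]]
[[0,0,0.001,0,0,0,-0.2]]
```

Call:
jog_arm --pt "-0.007 0.019 -0.004 0 0 0.11 -0.2" --pt "-0.013 0.038 -0.008 0 0 0.22 -0.2" --pt "-0.02 0.058 -0.012 0 0 0.34 -0.2" --pt "-0.027 0.077 -0.017 0 0 0.45 -0.2" --pt "-0.033 0.096 -0.021 0 0 0.56 -0.2"

```text
clock: 17.27
position: [0.4633, 0.0628, 0.2824]
ee_rot: [-0.069, 0.998, -0.0, 0.0]
ft_force: [0.4, -0.2, -0.3]
grip_width: 0.402
grasp_force: 0.0
```

Call:
jog_arm --pt "0.005 0.02 -0.004 0 0 0.11 -0.2" --pt "0.009 0.04 -0.008 0 0 0.23 -0.2" --pt "-0.006 0.069 0.003 0 0 0.34 -0.2" --pt "-0.021 0.099 0.015 0 0 0.45 -0.2" --pt "-0.036 0.128 0.026 0 0 0.57 -0.2"

```text
clock: 17.68
position: [0.4782, 0.183, 0.2602]
ee_rot: [0.189, 0.982, -0.0, 0.001]
ft_force: [0.7, -0.8, 0.5]
grip_width: 0.401
grasp_force: 0.0
```

Call:
jog_arm --pt "0.003 0.033 0.011 0 0 0.11 -0.2" --pt "0.006 0.066 0.022 0 0 0.22 -0.2" --pt "0.01 0.099 0.034 0 0 0.34 -0.2" --pt "0.013 0.132 0.045 0 0 0.45 -0.2" --pt "0.016 0.165 0.056 0 0 0.56 -0.2"

```text
clock: 18.1
position: [0.5234, 0.3431, 0.2029]
ee_rot: [0.453, 0.891, -0.0, -0.0]
ft_force: [-0.1, -0.5, 0.3]
grip_width: 0.402
grasp_force: 0.0
```

Call:
jog_arm --pt "0 0 0.027 0 0 0 -0.2" --pt "0 0 0.053 0 0 0 -0.2" --pt "0 0 0.08 0 0 0 -0.2" --pt "0 0 0.08 0 0 0 -0.2" --pt "0 0 0.08 0 0 0 -0.2"

```text
clock: 18.52
position: [0.5228, 0.341, 0.1232]
ee_rot: [0.45, 0.893, -0.001, -0.001]
ft_force: [0.4, -0.6, 1.6]
grip_width: 0.401
grasp_force: 0.0
```

```bash
python3 - <<'E'
from nest import *
C=np.array([.5604,.0165])
o=get_obs(); print(o["position"],Ro.from_quat(o["ee_rot"]).as_euler("ZXY",degrees=True))
handle("yellow","wrist",.062,123)
c,W=handle("green","top",.080,220,C)
rim(c,W,.068,.037,C); handle("blue","top",.076,115,np.array([.54,.1])); handle("blue","top",.076,115,C)
E
```

```text
[0.52280405 0.34101597 0.12321415] [-5.35161772e+01 -1.48281991e-01 -1.79995437e+02]
wrist yellow 1740 z 0.0621 az 124.7 ends [0.5573 0.3139] [0.4633 0.4497]
top green 60 z 0.0786 az -140.3 ends [ 0.5345 -0.0041] [ 0.4902 -0.0409]
rim 0.037 175 centre [0.5618 0.0182] plane [-0.003  -0.0013  0.0654]
top blue 68 z 0.0759 az 114.1 ends [0.5431 0.0553] [0.5198 0.1073]
top blue 66 z 0.0753 az 114.3 ends [0.5429 0.0552] [0.5194 0.1072]
```

Call:
jog_arm --pt "-0.001 0.008 0.001 0 0 0.03 -0.2" --pt "-0.002 0.016 0.003 0 0 0.06 -0.2" --pt "-0.002 0.016 0.003 0 0 0.06 -0.2" --pt "-0.002 0.016 0.003 0 0 0.06 -0.2"

```text
clock: 19.05
position: [0.5376, 0.3495, 0.1213]
ee_rot: [0.477, 0.879, 0.0, 0.0]
ft_force: [-0.6, -0.2, -0.4]
grip_width: 0.398
grasp_force: 0.0
```

```bash
python3 - <<'E'
from nest import *
o=get_obs(); print(o["position"],Ro.from_quat(o["ee_rot"]).as_euler("ZXY",degrees=True))
c=optics.camera("wrist"); W=world(c); v,u=np.mgrid[:400,:640]
m=mask(c,"yellow")&(abs(W[...,2]-.062)<.005)&(np.hypot(W[...,0]-.537,W[...,1]-.3496)<.06)
xy=plane(c,np.c_[u[m],v[m]],.062)[:,:2]; p,d=line(xy); d*=np.sign(d[1]); q=o["position"][:2]; n=np.array([-d[1],d[0]]); s=(xy-q)@d
print(m.sum(),np.degrees(np.arctan2(d[1],d[0])),"lateral",(p-q)@n,s.min(),s.max())
E
```

```text
[0.53755867 0.34952694 0.12125629] [-5.69238919e+01  3.67631446e-02  1.79982503e+02]
1086 123.35135 lateral 0.002865870641919273 -0.040400473673450704 0.018462368899197872
```

Call:
jog_arm --pt "0 -0.001 0.015 0 0 0 -0.2" --pt "0 -0.001 0.03 0 0 0 -0.2" --pt "0 -0.001 0.045 0 0 0 -0.2" --pt "0 -0.001 0.059 0 0 0 -0.2" --pt "0 -0.001 0.059 0 0 0 -0.2"

```text
clock: 19.52
position: [0.5349, 0.3473, 0.0574]
ee_rot: [0.477, 0.879, -0.003, -0.001]
ft_force: [-0.5, -0.6, -0.0]
grip_width: 0.406
grasp_force: 0.0
```

Call:
jog_arm --pt "0 0 0 0 0 0 -0.2" --pt "0 0 0 0 0 0 -0.6" --pt "0 0 0 0 0 0 -1" --pt "0 0 0 0 0 0 -1" --pt "0 0 0 0 0 0 -1" --grip_force 80

```text
clock: 19.93
position: [0.5368, 0.3492, 0.0621]
ee_rot: [0.477, 0.879, 0.0, 0.0]
ft_force: [-0.6, 0.8, 2.4]
grip_width: 0.099
grasp_force: 78.4
```

Call:
jog_arm --pt "0 0 0 0 0 0 -1" --pt "0 0 -0.01 0 0 0 -1" --pt "0 0 -0.02 0 0 0 -1" --pt "0 0 -0.03 0 0 0 -1" --pt "0 0 -0.04 0 0 0 -1"

```text
clock: 20.35
position: [0.5366, 0.3488, 0.1027]
ee_rot: [0.477, 0.879, -0.0, 0.0]
ft_force: [0.5, -0.4, -0.8]
grip_width: 0.098
grasp_force: 78.0
```

```bash
python3 - <<'E'
from plan import *
import math
C=np.array([.5608,.0172]); a=math.radians(60); t=C+.0705*np.array([math.cos(a),math.sin(a)]); print(t,get_obs()["position"])
plan([(.537,.349,.31,123,-1,32),(*t,.31,60,-1,26),(*t,.23,60,-1,22),(*t,.2295,60,-1,.2)],start=((.537,.349,.102),123))
E
```

```text
[0.59605    0.07825479] [0.53657848 0.34883783 0.10274479]
[[0,0,-0.03,0,0,0,-1],[0,0,-0.059,0,0,0,-1],[0,0,-0.089,0,0,0,-1],[0,0,-0.119,0,0,0,-1],[0,0,-0.149,0,0,0,-1]]
[[0,0,-0.029,0,0,0,-1],[0,0,-0.059,0,0,0,-1],[-0.024,-0.009,-0.059,0,0,0.1,-1],[-0.047,-0.018,-0.059,0,0,0.2,-1],[-0.071,-0.027,-0.059,0,0,0.3,-1]]
[[-0.025,-0.001,0,0,0,0.1,-1],[-0.05,-0.003,0,0,0,0.2,-1],[-0.075,-0.004,0,0,0,0.3,-1],[-0.1,-0.006,0,0,0,0.4,-1],[-0.125,-0.008,0,0,0,0.5,-1]]
[[-0.023,0.011,0,0,0,0.1,-1],[-0.046,0.022,0,0,0,0.2,-1],[-0.068,0.033,0,0,0,0.3,-1],[-0.068,0.033,0.02,0,0,0.3,-1],[-0.068,0.033,0.04,0,0,0.3,-1]]
[[-0.001,0,0.02,0,0,0,-1],[-0.001,0,0.04,0,0,0,-1],[-0.001,0,0.04,0,0,0,-1],[-0.001,0,0.04,0,0,0,-1],[-0.001,0,0.041,0,0,0,-1]]
```

Call:
jog_arm --pt "0 0 -0.03 0 0 0 -1" --pt "0 0 -0.059 0 0 0 -1" --pt "0 0 -0.089 0 0 0 -1" --pt "0 0 -0.119 0 0 0 -1" --pt "0 0 -0.149 0 0 0 -1"

```text
clock: 20.77
position: [0.5362, 0.3488, 0.2529]
ee_rot: [0.477, 0.879, 0.0, 0.0]
ft_force: [0.6, 1.1, -0.5]
grip_width: 0.094
grasp_force: 78.1
```

Call:
jog_arm --pt "0 0 -0.029 0 0 0 -1" --pt "0 0 -0.059 0 0 0 -1" --pt "-0.024 -0.009 -0.059 0 0 0.1 -1" --pt "-0.047 -0.018 -0.059 0 0 0.2 -1" --pt "-0.071 -0.027 -0.059 0 0 0.3 -1"

```text
clock: 21.18
position: [0.5523, 0.2744, 0.3109]
ee_rot: [0.604, 0.797, 0.0, 0.0]
ft_force: [-0.4, -0.7, -1.0]
grip_width: 0.099
grasp_force: 78.1
```

Call:
jog_arm --pt "-0.025 -0.001 0 0 0 0.1 -1" --pt "-0.05 -0.003 0 0 0 0.2 -1" --pt "-0.075 -0.004 0 0 0 0.3 -1" --pt "-0.1 -0.006 0 0 0 0.4 -1" --pt "-0.125 -0.008 0 0 0 0.5 -1"

```text
clock: 21.6
position: [0.5789, 0.1512, 0.3105]
ee_rot: [0.783, 0.622, 0.0, 0.0]
ft_force: [0.7, 0.5, -1.4]
grip_width: 0.099
grasp_force: 78.1
```

Call:
jog_arm --pt "-0.023 0.011 0 0 0 0.1 -1" --pt "-0.046 0.022 0 0 0 0.2 -1" --pt "-0.069 0.033 0 0 0 0.3 -1" --pt "-0.069 0.033 0 0 0 0.3 -1" --pt "-0.069 0.033 0 0 0 0.3 -1"

```text
clock: 22.02
position: [0.596, 0.076, 0.3102]
ee_rot: [0.867, 0.499, -0.0, 0.0]
ft_force: [-0.3, 0.5, -1.3]
grip_width: 0.103
grasp_force: 78.2
```

```bash
python3 - <<'E'
from chk import *
o=get_obs(); print(Ro.from_quat(o["ee_rot"]).as_euler("ZXY",degrees=True)); chk(o["position"][2]-.063,.0305,60,"y1")
E
```

```text
[-1.20122702e+02  4.45044952e-02  1.79965593e+02]
tcp [0.59604468 0.07602906 0.31016973] n 45 centre seen [ 0.57754973 -0.02969908] expected [0.56079468 0.01497427] diff mm [ 16.75504728 -44.67334895]
[ 0  0  0  0  0 18 13 14]
tilt fit [0.0275 0.0358 0.2959]
```

View pics/y1.png

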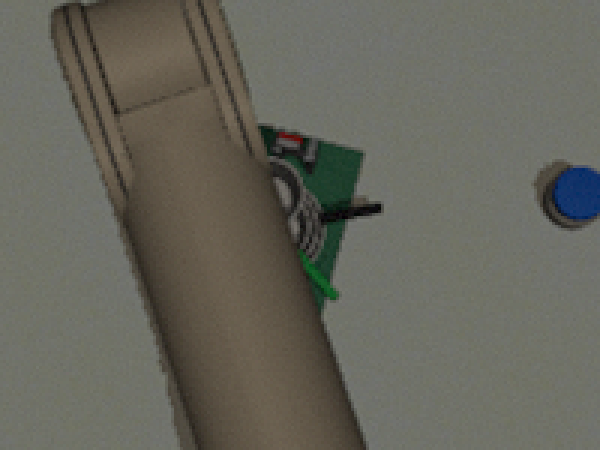

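The forearm hides the yellow pot from above, so I rely on the arm's position, which is 2 mm short in y. I correct that and lower.

Call:
jog_arm --pt "0.002 -0.001 0.03 0 0 0 -1" --pt "0.002 -0.001 0.06 0 0 0 -1" --pt "0.002 -0.001 0.09 0 0 0 -1" --pt "0.002 -0.001 0.12 0 0 0 -1" --pt "0.002 -0.001 0.14 0 0 0 -1"

```text
clock: 22.48
position: [0.5946, 0.0814, 0.1671]
ee_rot: [0.865, 0.502, -0.001, -0.001]
ft_force: [0.3, 0.5, -1.2]
grip_width: 0.098
grasp_force: 78.1
```

Call:
jog_arm --pt "0 0 0.01 0 0 0 -1" --pt "0 0 0.02 0 0 0 -1" --pt "0 0 0.025 0 0 0 -1" --pt "0 0 0.025 0 0 0 -1" --pt "0 0 0.025 0 0 0 -1"

```text
clock: 22.9
position: [0.5965, 0.0801, 0.1455]
ee_rot: [0.866, 0.5, 0.0, 0.0]
ft_force: [-0.2, 0.2, -0.2]
grip_width: 0.1
grasp_force: 78.1
```

```bash
python3 - <<'E'
from nest import *
o=get_obs(); P=o["position"]; print(P)
c=optics.camera("scene"); W=world(c); cv2.imwrite("pics/s2.png",c["color"][150:270,240:400,::-1].repeat(4,0).repeat(4,1))
g=P[:2]-.0702*np.array([.5,.866]); z=P[2]-.062+.05; print(g)
v,u=np.mgrid[:400,:640]; m=(abs(W[...,2]-z)<.006)&(np.hypot(W[...,0]-g[0],W[...,1]-g[1])<.038); print(m.sum(),circ(W[m][:,:2],.029))
E
```

```text
[0.5965154  0.08011535 0.14545666]
[0.5614154  0.01932215]
54 [0.56321497 0.0202367 ]
```

View pics/s2.png

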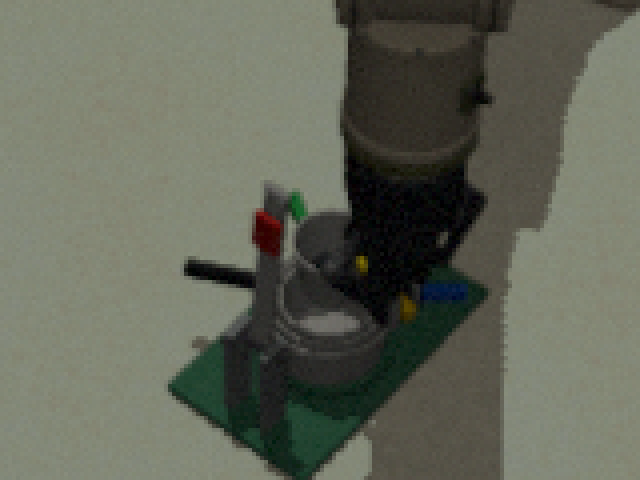

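The scene crop shows the yellow pot hanging level above the nest, at about crop (325,260), clear of the raised arm. It is 2 mm too far in +y, so I shift it back while lowering.

Call:
jog_arm --pt "-0.002 0.001 0.015 0 0 0 -1" --pt "-0.002 0.001 0.03 0 0 0 -1" --pt "-0.002 0.001 0.042 0 0 0 -1" --pt "-0.002 0.001 0.05 0 0 0 -1" --pt "-0.002 0.001 0.052 0 0 0 -1"

```text
clock: 23.37
position: [0.5954, 0.0774, 0.0914]
ee_rot: [0.866, 0.5, -0.001, -0.0]
ft_force: [-0.5, -0.5, -0.8]
grip_width: 0.099
grasp_force: 78.2
```

Call:
jog_arm --pt "0 0 0.002 0 0 0 -1" --pt "0 0 0.004 0 0 0 -1" --pt "0 0 0.006 0 0 0 -1" --pt "0 0 0.007 0 0 0 -1" --pt "0 0 0.007 0 0 0 -1"

```text
clock: 23.78
position: [0.5959, 0.0775, 0.0855]
ee_rot: [0.866, 0.5, -0.0, 0.0]
ft_force: [0.5, -0.1, -0.9]
grip_width: 0.097
grasp_force: 78.2
```

Call:
jog_arm --pt "0 0 0.001 0 0 0 -1" --pt "0 0 0.001 0 0 0 -1" --pt "0 0 0.002 0 0 0 -1" --pt "0 0 0.002 0 0 0 -1"

```text
clock: 24.12
position: [0.5962, 0.0778, 0.0839]
ee_rot: [0.866, 0.5, 0.0, 0.0]
ft_force: [0.5, -0.3, 3.7]
grip_width: 0.098
grasp_force: 78.9
```

Call:
jog_arm --pt "0 0 0 0 0 0 -0.8" --pt "0 0 0 0 0 0 -0.6" --pt "0 0 0 0 0 0 -0.4" --pt "0 0 0 0 0 0 -0.4" --pt "0 0 -0.01 0 0 0 -0.4"

```text
clock: 24.53
position: [0.5946, 0.0771, 0.0918]
ee_rot: [0.866, 0.5, -0.002, -0.0]
ft_force: [-0.5, -1.2, -0.8]
grip_width: 0.296
grasp_force: 0.0
```

Call:
jog_arm --pt "0 0 -0.02 0 0 0 -0.4" --pt "0 0 -0.05 0 0 0 -0.4" --pt "0 0 -0.09 0 0 0 -0.5" --pt "0 0 -0.13 0 0 0 -0.7" --pt "0 0 -0.17 0 0 0 -1"

```text
clock: 24.95
position: [0.5954, 0.0776, 0.266]
ee_rot: [0.866, 0.5, -0.0, 0.0]
ft_force: [1.6, 0.0, -0.2]
grip_width: 0.021
grasp_force: 0.0
```

Call:
jog_arm --pt "0.015 0 -0.03 0 0 0 -1" --pt "0.04 0 -0.06 0 0 0 -1" --pt "0.08 0 -0.07 0 0 0 -1" --pt "0.12 0 -0.07 0 0 0 -1" --pt "0.12 0 -0.07 0 0 0 -1"

```text
clock: 25.37
position: [0.656, 0.1894, 0.3324]
ee_rot: [0.864, 0.503, 0.0, -0.002]
ft_force: [-0.3, 1.3, -1.1]
grip_width: -0.003
grasp_force: 0.0
```

```bash
python3 - <<'E'
from nest import *
o=get_obs(); print(o["position"],o["grip_width"])
C=np.array([.5606,.0168])
c,W=handle("yellow","top",.084,60,C); rim(c,W,.072,.0305,C)
handle("green","top",.080,220,C); handle("blue","top",.076,115,C)
cv2.imwrite("pics/n1.png",c["color"][120:240,240:400,::-1].repeat(4,0).repeat(4,1))
e=np.array([np.cos(np.radians(-15.4)),np.sin(np.radians(-15.4))])
w=lambda x:C+x*e
wp=[(*w(.130),.33,74.6,-1,36),(*w(.130),.198,74.6,-1,30),(*w(.130),.1975,74.6,-1,.2)]
plan(wp); print()
wp=[]
for th in np.linspace(1.45,.1,19):
    n=.009+.014*np.sin(th); x=.075-.112*np.cos(th)+n*np.sin(th); z=.084+.112*np.sin(th)+n*np.cos(th)
    z=min(z,.172+.0) if th>1.2 else z
    wp.append((*w(x),z+.025,74.6,-1,40))
print(w(.130)); plan(wp,start=((*w(.130),.198),74.6)); print(wp[-1])
E
```

```text
[0.65599171 0.18939651 0.33243036] -0.002956860310408216
top yellow 67 z 0.0829 az 59.9 ends [0.5753 0.042 ] [0.6053 0.0937]
rim 0.0305 144 centre [0.562  0.0175] plane [-0.0041  0.0026  0.0702]
top green 60 z 0.08 az -140.3 ends [ 0.5346 -0.0042] [ 0.4903 -0.041 ]
top blue 19 z 0.0756 az 112.3 ends [0.5428 0.0552] [0.5369 0.0696]
[[-0.026,0.021,0.001,0,0,-0.04,-1],[-0.053,0.042,0.001,0,0,-0.08,-1],[-0.079,0.063,0.002,0,0,-0.13,-1],[-0.105,0.084,0.002,0,0,-0.17,-1],[-0.132,0.105,0.003,0,0,-0.21,-1]]
[[-0.03,0.015,0,0,0,-0.04,-1],[-0.03,0.015,0.027,0,0,-0.04,-1],[-0.03,0.015,0.053,0,0,-0.04,-1],[-0.03,0.015,0.08,0,0,-0.04,-1],[-0.03,0.015,0.106,0,0,-0.04,-1]]
[[0.001,0,0.026,0,0,0,-1],[0.001,0,0.027,0,0,0,-1],[0.001,0,0.027,0,0,0,-1],[0.001,0,0.027,0,0,0,-1]]

[ 0.6859324 -0.0177223]
[[0,-0.023,0,0,0,0,-1],[0,-0.046,0.001,0,0,0,-1],[0,-0.054,0.001,0,0,0,-1],[0,-0.063,0.001,0,0,0,-1],[0,-0.072,0.001,0,0,0,-1]]
[[0,-0.009,-0.023,0,0,0,-1],[0,-0.018,-0.021,0,0,0,-1],[0,-0.026,-0.017,0,0,0,-1],[0,-0.034,-0.014,0,0,0,-1],[0,-0.042,-0.009,0,0,0,-1]]
[[0,-0.008,0.005,0,0,0,-1],[0,-0.015,0.011,0,0,0,-1],[0,-0.022,0.018,0,0,0,-1],[0,-0.028,0.025,0,0,0,-1],[0,-0.034,0.032,0,0,0,-1]]
[[0,-0.005,0.008,0,0,0,-1],[0,-0.009,0.016,0,0,0,-1],[0,-0.012,0.025,0,0,0,-1],[0,-0.015,0.034,0,0,0,-1],[0,-0.017,0.043,0,0,0,-1]]
(np.float64(0.5264686781969252), np.float64(0.026201332340047612), np.float64(0.13052706546751242), 74.6, -1, 40)
```

View pics/n1.png

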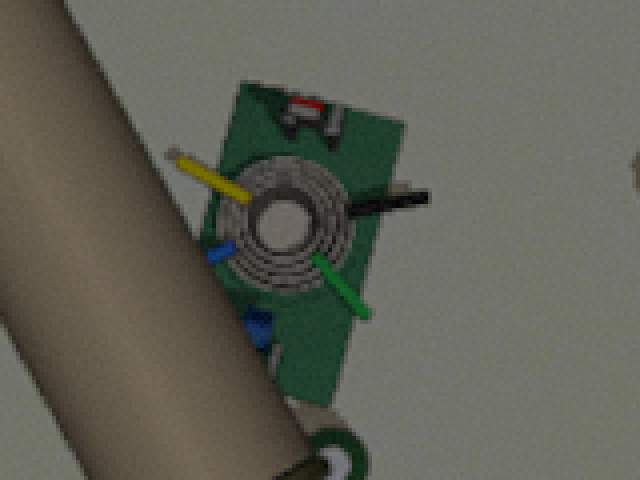

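The crop shows four concentric rims, with the yellow, blue, green and black handles well apart and clear of the post and the catch. Next is the clamp.

Call:
jog_arm --pt "-0.026 0.021 0 0 0 -0.04 -1" --pt "-0.053 0.042 0 0 0 -0.08 -1" --pt "-0.079 0.063 0 0 0 -0.13 -1" --pt "-0.105 0.084 0 0 0 -0.17 -1" --pt "-0.132 0.105 0 0 0 -0.21 -1"

```text
clock: 25.93
position: [0.6803, 0.0113, 0.3345]
ee_rot: [0.809, 0.588, -0.0, 0.001]
ft_force: [1.2, 0.9, -0.5]
grip_width: 0.002
grasp_force: 0.0
```

Call:
jog_arm --pt "-0.03 0.015 0 0 0 -0.04 -1" --pt "-0.03 0.015 0.027 0 0 -0.04 -1" --pt "-0.03 0.015 0.053 0 0 -0.04 -1" --pt "-0.03 0.015 0.08 0 0 -0.04 -1" --pt "-0.03 0.015 0.106 0 0 -0.04 -1"

```text
clock: 26.35
position: [0.6851, -0.0208, 0.2272]
ee_rot: [0.798, 0.603, -0.0, 0.001]
ft_force: [1.3, -0.8, -0.5]
grip_width: -0.002
grasp_force: 0.0
```

Call:
jog_arm --pt "0 0 0 0 0 0 -1" --pt "0 0 0 0 0 0 -1"

```text
clock: 26.52
position: [0.6849, -0.0202, 0.2276]
ee_rot: [0.797, 0.603, -0.001, -0.0]
ft_force: [-0.9, 0.0, 0.9]
grip_width: 0.002
grasp_force: 0.0
```

```bash
python3 - <<'E'
from nest import *
o=get_obs(); print(o["position"],Ro.from_quat(o["ee_rot"]).as_euler("ZXY",degrees=True))
C=np.array([.5606,.0168]); e=np.array([np.cos(np.radians(-15.4)),np.sin(np.radians(-15.4))])
wp=[]
for th in np.linspace(1.45,.1,20):
    n=.009+.014*np.sin(th); x=.075-.112*np.cos(th)+n*np.sin(th); z=.084+.112*np.sin(th)+n*np.cos(th)
    wp.append((*(C+x*e),z+.025,74.6,-1,40))
plan([(*(C+.115*e),.221,74.6,-1,40)]+wp); print(wp[-1])
E
```

```text
[ 0.68493382 -0.02015869  0.22755908] [-1.05762899e+02 -8.49964563e-02  1.79887929e+02]
[[0.003,-0.015,0.007,0,0,-0.01,-1],[0.002,-0.045,0.005,0,0,-0.01,-1],[0.002,-0.054,0.004,0,0,-0.01,-1],[0.002,-0.062,0.005,0,0,-0.01,-1],[0.002,-0.07,0.006,0,0,-0.01,-1]]
[[0,-0.009,0.001,0,0,0,-1],[0,-0.017,0.003,0,0,0,-1],[0,-0.025,0.006,0,0,0,-1],[0,-0.033,0.01,0,0,0,-1],[0,-0.041,0.014,0,0,0,-1]]
[[0,-0.007,0.004,0,0,0,-1],[0,-0.014,0.01,0,0,0,-1],[0,-0.021,0.015,0,0,0,-1],[0.001,-0.027,0.022,0,0,0,-1],[0.001,-0.032,0.029,0,0,0,-1]]
[[0,-0.006,0.007,0,0,0,-1],[0,-0.01,0.015,0,0,0,-1],[0,-0.014,0.023,0,0,0,-1],[0,-0.017,0.031,0,0,0,-1],[0,-0.02,0.04,0,0,0,-1]]
[[0,-0.002,0.008,0,0,0,-1]]
(np.float64(0.5264686781969252), np.float64(0.026201332340047612), np.float64(0.13052706546751242), 74.6, -1, 40)
```

Call:
jog_arm --pt "0.003 -0.015 0.007 0 0 -0.01 -1" --pt "0.002 -0.035 0.005 0 0 -0.01 -1" --pt "0.002 -0.05 0.004 0 0 -0.01 -1" --pt "0.002 -0.06 0.005 0 0 -0.01 -1" --pt "0.002 -0.07 0.006 0 0 -0.01 -1"

```text
clock: 26.93
position: [0.6197, 0.0021, 0.2251]
ee_rot: [0.794, 0.608, 0.002, 0.002]
ft_force: [3.0, -0.9, -0.8]
grip_width: 0.001
grasp_force: 1.0
```

Call:
jog_arm --pt "0 -0.009 0.001 0 0 0 -1" --pt "0 -0.017 0.003 0 0 0 -1" --pt "0 -0.025 0.006 0 0 0 -1" --pt "0 -0.033 0.01 0 0 0 -1" --pt "0 -0.041 0.014 0 0 0 -1"

```text
clock: 27.35
position: [0.5797, 0.0131, 0.209]
ee_rot: [0.794, 0.608, 0.001, 0.001]
ft_force: [3.2, 0.3, 0.9]
grip_width: 0.001
grasp_force: 1.2
```

```bash
python3 - <<'E'
from nest import *
o=get_obs(); print(o["position"],o["ft_force"])
c=optics.camera("scene"); cv2.imwrite("pics/p1.png",c["color"][150:270,240:400,::-1].repeat(4,0).repeat(4,1))
E
```

```text
[0.57966118 0.01308617 0.2089538 ] [3.21091754 0.32214721 0.9097592 ]
```

View pics/p1.png

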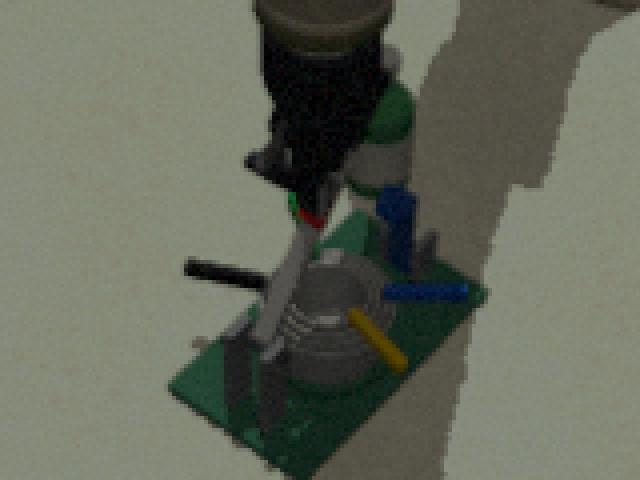

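The fingers are on the red pad at about crop (312,215), and the arm is swinging down as planned. I continue.

Call:
jog_arm --pt "0 -0.007 0.004 0 0 0 -1" --pt "0 -0.014 0.01 0 0 0 -1" --pt "0 -0.021 0.015 0 0 0 -1" --pt "0.001 -0.027 0.022 0 0 0 -1" --pt "0.001 -0.032 0.029 0 0 0 -1"

```text
clock: 27.82
position: [0.5479, 0.0224, 0.1779]
ee_rot: [0.794, 0.608, -0.001, 0.0]
ft_force: [-0.4, -0.4, 3.8]
grip_width: 0.003
grasp_force: 1.6
```

Call:
jog_arm --pt "0 -0.006 0.007 0 0 0 -1" --pt "0 -0.01 0.015 0 0 0 -1" --pt "0 -0.014 0.023 0 0 0 -1" --pt "0 -0.017 0.031 0 0 0 -1" --pt "0 -0.02 0.038 0 0 0 -1"

```text
clock: 28.23
position: [0.5292, 0.0277, 0.1395]
ee_rot: [0.794, 0.608, -0.0, 0.0]
ft_force: [3.2, -0.0, 2.5]
grip_width: 0.002
grasp_force: 1.7
```

```bash
python3 - <<'E'
from nest import *
o=get_obs(); P=o["position"]; print(P,o["ft_force"])
C=np.array([.5606,.0168]); e=np.array([.964,-.2656]); d=P[:2]-C; print("caddy x,y",d@e,d@[.2656,.964],"tip z",P[2]-.025)
E
```

```text
[0.52918609 0.02765197 0.1395145 ] [ 3.15161588 -0.02643156  2.46082483]
caddy x,y -0.03316529632385544 0.002117766937334493 tip z 0.11451450214440145
```

Call:
jog_arm --pt "-0.001 -0.001 0.005 0 0 0 -1" --pt "-0.001 -0.002 0.01 0 0 0 -1" --pt "-0.001 -0.003 0.014 0 0 0 -1" --pt "-0.001 -0.003 0.018 0 0 0 -1" --pt "-0.001 -0.003 0.018 0 0 0 -1"

```text
clock: 28.65
position: [0.5256, 0.0277, 0.1215]
ee_rot: [0.794, 0.608, -0.001, -0.0]
ft_force: [0.0, 0.3, -0.3]
grip_width: 0.001
grasp_force: 0.0
```

Call:
jog_arm --pt "0 0 0.001 0 0 0 -1" --pt "0 0 0.002 0 0 0 -1" --pt "0 0 0.003 0 0 0 -1" --pt "0 0 0.004 0 0 0 -1" --pt "0 0 0.004 0 0 0 -1"

```text
clock: 29.07
position: [0.5262, 0.0272, 0.1183]
ee_rot: [0.794, 0.608, -0.0, 0.0]
ft_force: [-3.3, 1.1, 4.3]
grip_width: -0.001
grasp_force: 2.0
```

Call:
jog_arm --pt "0 0 0.001 0 0 0 -1" --pt "0 0 0.002 0 0 0 -1" --pt "0 0 0.002 0 0 0 -1" --pt "0 0 0.002 0 0 0 -1"

```text
clock: 29.4
position: [0.5263, 0.0272, 0.1165]
ee_rot: [0.794, 0.608, -0.0, 0.0]
ft_force: [-2.0, 0.5, 4.4]
grip_width: -0.004
grasp_force: 2.1
```

Call:
jog_arm --pt "0 0 0.001 0 0 0 -1" --pt "0 0 0.001 0 0 0 -1" --pt "0 0 0.001 0 0 0 -1" --pt "0 0 0.001 0 0 0 -1"

```text
clock: 29.73
position: [0.5262, 0.0273, 0.1154]
ee_rot: [0.794, 0.608, -0.0, 0.0]
ft_force: [-3.2, 0.5, 4.3]
grip_width: 0.001
grasp_force: 2.1
```

Call:
jog_arm --pt "0 0 0.001 0 0 0 -1" --pt "0 0 0.002 0 0 0 -1" --pt "0 0 0.002 0 0 0 -1"

```text
clock: 29.98
position: [0.5264, 0.0273, 0.1141]
ee_rot: [0.794, 0.608, -0.0, 0.0]
ft_force: [-7.2, -0.7, 14.9]
grip_width: 0.003
grasp_force: 6.9
```

Call:
jog_arm --pt "0 0 0.001 0 0 0 -1" --pt "0 0 0.001 0 0 0 -1" --pt "0 0 0.001 0 0 0 -1"

```text
clock: 30.23
position: [0.5264, 0.0273, 0.1137]
ee_rot: [0.794, 0.608, -0.0, 0.001]
ft_force: [-10.4, -0.9, 19.1]
grip_width: -0.003
grasp_force: 10.1
```

```bash
python3 - <<'E'
from nest import *
c=optics.camera("scene"); cv2.imwrite("pics/p2.png",c["color"][150:270,240:400,::-1].repeat(4,0).repeat(4,1))
E
```

```text
(no output)
```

View pics/p2.png

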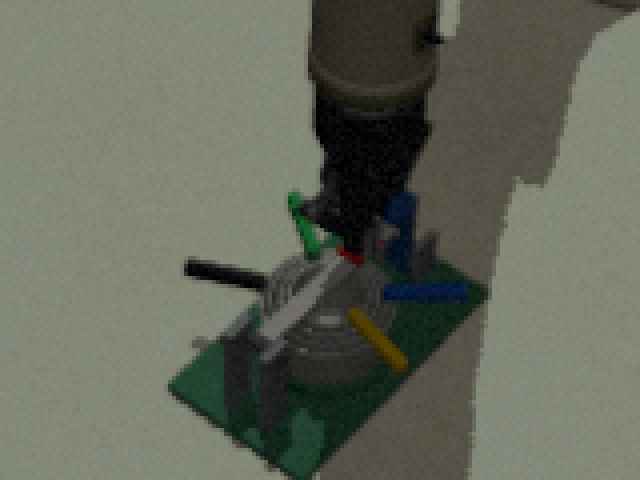

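The arm lies across the nest with its pad at about crop (350,257), the force has risen sharply and the tip height matches the stop. I back off and check that the catch holds.

Call:
jog_arm --pt "0 0 -0.003 0 0 0 -1" --pt "0 0 -0.006 0 0 0 -1" --pt "0 0 -0.01 0 0 0 -1" --pt "0 0 -0.015 0 0 0 -1" --pt "0 0 -0.015 0 0 0 -1"

```text
clock: 30.7
position: [0.5268, 0.0273, 0.1283]
ee_rot: [0.794, 0.608, 0.0, 0.001]
ft_force: [0.1, -0.6, 0.2]
grip_width: 0.002
grasp_force: 0.0
```

Call:
jog_arm --pt "0 0 -0.03 0 0 0 -1" --pt "0 0 -0.06 0 0 0 -1" --pt "0 0 -0.1 0 0 0 -1" --pt "0 0 -0.14 0 0 0 -1" --pt "0 0 -0.17 0 0 0 -1"

```text
clock: 31.12
position: [0.5266, 0.0275, 0.3007]
ee_rot: [0.794, 0.608, 0.001, 0.001]
ft_force: [0.8, 0.3, -0.1]
grip_width: -0.001
grasp_force: 0.0
```

Call:
jog_arm --pt "0.04 0 0 0 0 0 -1" --pt "0.08 0 0 0 0 0 -1" --pt "0.12 0 0 0 0 0 -1" --pt "0.16 0 0 0 0 0 -1" --pt "0.2 0 0 0 0 0 -1"

```text
clock: 31.53
position: [0.5788, 0.222, 0.2971]
ee_rot: [0.794, 0.608, -0.0, 0.0]
ft_force: [0.5, -0.3, -0.1]
grip_width: 0.003
grasp_force: 0.0
```

```bash
python3 - <<'E'
from nest import *
c=optics.camera("top"); W=world(c); cv2.imwrite("pics/f1.png",np.hstack([c["color"][120:240,240:340,::-1].repeat(4,0).repeat(4,1),optics.camera("scene")["color"][150:270,270:370,::-1].repeat(4,0).repeat(4,1)]))
H,S,V=cv2.split(cv2.cvtColor(c["color"],cv2.COLOR_RGB2HSV)); v,u=np.mgrid[:400,:640]
m=((H<8)|(H>172))&(S>130)&(np.hypot(u-312,v-178)<50); print("pad",m.sum(),np.median(W[m],0))
C=np.array([.5606,.0168])
for k,z,a in (("yellow",.084,60),("green",.08,220)): handle(k,"top",z,a,C)
for n,pc,zt in (("rinse",(323,236),.14),("jar",(412,165),.062),("swabs",(169,210),.07)): print(n,W[pc[1],pc[0]])
print(get_obs()["position"],get_obs()["clock"])
E
```

```text
pad 80 [0.52355671 0.02630233 0.09203817]
top yellow 65 z 0.0845 az 60.1 ends [0.5754 0.042 ] [0.6052 0.0937]
top green 59 z 0.0804 az -140.7 ends [0.5813 0.0342] [ 0.4899 -0.0406]
rinse [ 0.38312549 -0.01473823  0.13807879]
jar [ 0.58653513 -0.27836332  0.05837131]
swabs [0.46840415 0.45256731 0.00085707]
[0.57810844 0.22184059 0.29653554] 31.7333
```

View pics/f1.png

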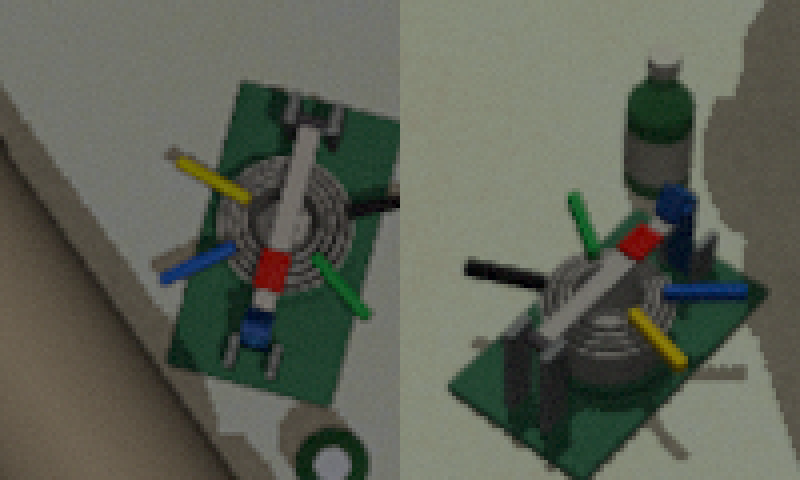

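The arm is latched under the blue catch, with the pad at z 92 mm. The swab-box pixel reads table height, so I check that against the first picture before handing in.

```bash
python3 - <<'E'
from nest import *
a=dict(np.load("/tmp/scene.npz"))
b=optics.camera("scene")
t0=dict(np.load("/tmp/top.npz")); t1=optics.camera("top")
print("top px depth z0/z1 at swabs",world(t0)[210,169],world(t1)[210,169])
for n,(x,y,w,h) in dict(swabs=(445,235,55,45),jar=(212,188,32,35),elev=(178,150,36,45),bottle=(322,158,26,40)).items():
    A=a["color"][y:y+h,x:x+w].astype(int);B=b["color"][y:y+h,x:x+w].astype(int)
    s=cv2.phaseCorrelate(np.float32(A.mean(2)),np.float32(B.mean(2)))
    print(n,"mean diff",abs(A-B).mean().round(1),"shift px",np.round(s[0],2),round(s[1],2))
E
```

```text
top px depth z0/z1 at swabs [0.4679555  0.45003113 0.00929997] [0.46802229 0.45040868 0.00804312]
swabs mean diff 6.2 shift px [-0.16  0.55] 0.77
jar mean diff 3.4 shift px [0.08 0.09] 1.05
elev mean diff 5.3 shift px [0.02 0.11] 0.68
bottle mean diff 12.7 shift px [ 0.43 -0.22] 0.79
```

```bash
python3 -c "
from workcell import workorder
print(workorder.hand_in())"
```

```text
the job is handed in; nothing more can be done
None
```

The job is handed in at about 32 s: all four pots are nested in the seat, the arm is held under the blue catch, and the bottle, jar, swab box and elevator look unmoved; no verdict came back.

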